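# Load the slotted mounting strut with channel nuts and shut its keeper

## Task

Put every channel nut on the bench into the slot of the mounting strut, collar down on the lips, and give each a quarter turn so that it lies square across the slot and is caught under both lips. When all of them are caught, swing the keeper at the strut's end fully down into its catch. Leave the other labware where it is.

Things in the scene. Friction and masses are not known exactly. Their poses are not given: they have to be found in the camera images.
- nut1: channel nut standing on its foot: steel nut 29 (x) by 18 (y) by 10 mm high; neck 17 mm dia to 18 mm up; white collar 34 mm dia, 18 to 22 mm up; white grip bar 28 (x) by 12 (y) mm, 22 to 56 mm up. Origin: centre of the underside, z up its axis. 50 to 100 g, heavy at the foot. Same after a half turn. May be absent (None).
- nut2: channel nut standing on its foot: steel nut 29 (x) by 18 (y) by 10 mm high; neck 17 mm dia to 18 mm up; white collar 34 mm dia, 18 to 22 mm up; white grip bar 28 (x) by 12 (y) mm, 22 to 56 mm up. Origin: centre of the underside, z up its axis. 50 to 100 g, heavy at the foot. Same after a half turn. May be absent (None).
- nut3: channel nut standing on its foot: steel nut 29 (x) by 18 (y) by 10 mm high; neck 17 mm dia to 18 mm up; white collar 34 mm dia, 18 to 22 mm up; white grip bar 28 (x) by 12 (y) mm, 22 to 56 mm up. Origin: centre of the underside, z up its axis. 50 to 100 g, heavy at the foot. Same after a half turn. May be absent (None).
- nut4: channel nut standing on its foot: steel nut 29 (x) by 18 (y) by 10 mm high; neck 17 mm dia to 18 mm up; white collar 34 mm dia, 18 to 22 mm up; white grip bar 28 (x) by 12 (y) mm, 22 to 56 mm up. Origin: centre of the underside, z up its axis. 50 to 100 g, heavy at the foot. Same after a half turn. May be absent (None).
- nut5: channel nut standing on its foot: steel nut 29 (x) by 18 (y) by 10 mm high; neck 17 mm dia to 18 mm up; white collar 34 mm dia, 18 to 22 mm up; white grip bar 28 (x) by 12 (y) mm, 22 to 56 mm up. Origin: centre of the underside, z up its axis. 50 to 100 g, heavy at the foot. Same after a half turn. May be absent (None).
- strut: slotted aluminium strut fixed to the bench, 400 mm long (its y), 41 wide (its x, pointing away from the robot), 25 high. Slot upward, 22 mm wide, lips 4 mm thick, inside 37 mm wide, inner floor 2.5 mm up. The -y end is closed by a 4 mm plate, the +y end open. Origin: centre of its underside. The keeper crosses it 165 mm from the middle on the +y side.
- slot_mid (a point): middle of the slot, level with the top of the lips, 25 mm above the bench; axes as the strut's. A nut enters with its long side along y and goes down until its collar rests on the lips (nut's origin then 18 mm below this level); there it turns freely until it lies across the slot, under the lips.
- keeper (a joint): angle of the hinged keeper: 0 = flat across the strut, down between the cheeks of its catch on the robot's side (its stop); about 1.57 = standing upright; at most 2.0. It starts raised. Its hinge is stiff (0.06 N m friction): it stays where it is left, and a 1 N push on the tab moves it.
- keeper_hinge (a point): the keeper's hinge axis, on the strut's far side, 40 mm beyond its middle line and 33 mm above the bench; the axis runs along the strut's y. The keeper is a flat steel arm 16 mm wide and 6 mm thick, 120 mm long from the hinge, lying towards the robot (strut's -x) when closed. The cheeks of hinge and catch stand 42 mm high.
- keeper_tab (a point): centre of the outer face of the keeper's grey plastic tab (30 by 30 by 6 mm) at its free end, 105 mm from the hinge axis; this face is up when closed, and faces away from the robot when the keeper is upright
- amber_bottle: brown glass bottle, 72 mm dia, 170 mm tall; origin at the centre of its underside; not part of the job, leave it where it is
- white_jar: white plastic jar, 80 mm dia, 120 mm tall; origin at the centre of its underside; not part of the job, leave it where it is
- pail: open yellow plastic tub, 90 mm dia, 80 mm tall; origin at the centre of its underside; not part of the job, leave it where it is
- spatula: lab spatula lying flat, 150 mm long, origin at its underside; not part of the job, leave it where it is
- petri_dish: small glass dish, 48 mm dia, 12 mm tall; origin at the centre of its underside; not part of the job, leave it where it is
- beaker: glass beaker, 60 mm dia, 70 mm tall; origin at the centre of its underside; not part of the job, leave it where it is
- stopper: rubber stopper, 32 mm dia, 16 mm tall; origin at the centre of its underside; not part of the job, leave it where it is

How it is judged (in metres and radians):
On the way, in this order (a step that is already met when the one before it is completed fails the run):
1. every channel nut present is in the slot, collar on the lips, turned square across it, with the keeper still open (x of nut1 in the frame of strut between -0.006 and 0.006 m and y of nut1 in the frame of strut between -0.2 and 0.2 m and z of nut1 in the frame of strut between 0.003 and 0.011 m and angle between each of nut1, nut2, nut3, nut4, nut5's own z axis and vertical below 0.15 rad and angle between the x axis of each of nut1, nut2, nut3, nut4, nut5 and the x axis of strut, either way round below 0.35 rad and x of nut2 in the frame of strut between -0.006 and 0.006 m and y of nut2 in the frame of strut between -0.2 and 0.2 m and z of nut2 in the frame of strut between 0.003 and 0.011 m and x of nut3 in the frame of strut between -0.006 and 0.006 m and y of nut3 in the frame of strut between -0.2 and 0.2 m and z of nut3 in the frame of strut between 0.003 and 0.011 m and x of nut4 in the frame of strut between -0.006 and 0.006 m and y of nut4 in the frame of strut between -0.2 and 0.2 m and z of nut4 in the frame of strut between 0.003 and 0.011 m and x of nut5 in the frame of strut between -0.006 and 0.006 m and y of nut5 in the frame of strut between -0.2 and 0.2 m and z of nut5 in the frame of strut between 0.003 and 0.011 m and value of joint keeper above 0.5 rad), for 0.2 s.
2. the keeper is down in its catch (value of joint keeper below 0.08 rad), for 0.2 s.
At the end, for the whole second after the job is handed in: every nut present stands upright (within 0.15 rad) in the strut's slot with its collar on the lips (height within 4 mm, within 6 mm of the middle line, between its ends), its long side across the slot within 0.35 rad, at rest; the keeper is down within 0.08 rad (x of nut1 in the frame of strut between -0.006 and 0.006 m and y of nut1 in the frame of strut between -0.2 and 0.2 m and z of nut1 in the frame of strut between 0.003 and 0.011 m and angle between each of nut1, nut2, nut3, nut4, nut5's own z axis and vertical below 0.15 rad and angle between the x axis of each of nut1, nut2, nut3, nut4, nut5 and the x axis of strut, either way round below 0.35 rad and x of nut2 in the frame of strut between -0.006 and 0.006 m and y of nut2 in the frame of strut between -0.2 and 0.2 m and z of nut2 in the frame of strut between 0.003 and 0.011 m and x of nut3 in the frame of strut between -0.006 and 0.006 m and y of nut3 in the frame of strut between -0.2 and 0.2 m and z of nut3 in the frame of strut between 0.003 and 0.011 m and x of nut4 in the frame of strut between -0.006 and 0.006 m and y of nut4 in the frame of strut between -0.2 and 0.2 m and z of nut4 in the frame of strut between 0.003 and 0.011 m and x of nut5 in the frame of strut between -0.006 and 0.006 m and y of nut5 in the frame of strut between -0.2 and 0.2 m and z of nut5 in the frame of strut between 0.003 and 0.011 m and linear speed of each of nut1, nut2, nut3, nut4, nut5 below 0.02 m/s and value of joint keeper below 0.08 rad); the robot touches nothing.
It fails at once if any of the other labware is shifted more than 5 cm (distance of any of amber_bottle, white_jar, pail, spatula, petri_dish, beaker, stopper from where it was at the start of the episode above 0.05 m).
Of nut1, nut2, nut3, nut4, nut5 only 3 to 5 are there at a start; the rules pass over those that are not, and their reading is None.
At some moment in a run one of nut1, nut2, nut3, nut4, nut5 may be knocked a few centimetres aside while the robot is not near it.
It also fails if it takes over 210 s, if anything falls off the work surface, if the arm or the gripper's body presses on something with over 40 N, if the wrist force passes 120 N, or if a joint passes its speed limit or range.

## Robot

A 6-joint arm with a two-finger parallel gripper is mounted at the origin on the work surface. World frame = base frame: x ahead of the robot, y to its left, z up, the work surface at z = 0. Lengths are in mm, angles in rad, forces in N, time in s.
With the tool pointing down it reaches from about 350 to 875 mm from the base axis. Payload 4.2 kg.
Tool frame: the origin (TCP) lies at the centre of the arm's flange, where the gripper is bolted on; the fingertips stand manip.tip_reach ahead of it and the grasp point (between the pads) lies 155 mm ahead of it (manip.tip_reach is the distance from the TCP to the fingertips, in mm); x points along the fingers, z is the direction in which the jaws open and shut, and the axes are right-handed (so a half turn about x gives the same grasp; the last joint's range is limited). The gripper opens to 85 mm and grips with 20 to 120 N. Pads are 22 mm wide; open, the fingers measure 114 mm over their backs; the gripper's body (76 mm by 85 mm) begins 54 mm behind the grasp point. The pads swing forward as they close: fully open they stand 13 mm farther back than shut.
Start: joints at [1.531, 0.385, 0.008, 0, -1.194, -0.259], TCP at [183.951, 597.296, 404.712] pointing down, gripper open.
Joint ranges: [-3.14, 3.14], [-1.21, 2.06], [-1.07, 1.41], [-3.16, 2.05], [-2.99, -0.16], [-3.1, 3.1]. Speed limits (rad/s): [2.79, 2.79, 3.14, 3.14, 3.14, 3.14].

## Interface

Orientations are given as a unit quaternion [x, y, z, w].
In Python, from cell import manip gives the robot as it stands.
- The arm moves only by the tool play_rows, never from a script. Its argument "series" is a list of rows, each a list of 2 entries, a list of its own where there are three numbers: the shift along the tool's x, y, z in cm, then the turn about the tool's x in rad. A call has 1 to 20 rows; each row shifts and turns the commanded pose from where the row before left it, along the tool's axes as they then stand; what a row does not reach is not made up. A row lasts 1/10 s, in which the tool goes at most 50 mm and 8.59 degrees, less where a joint would pass 70% of its speed; a pose out of reach is approached as far as the arm can. A call is refused whole if a number of a shift passes 5 or a number of a turn 0.15, either way. A call with a gripper value outside its range is refused whole. "grip" is the opening, from -1 (shut) to 1 (fully open), set as the call begins (left out, the last holds). The fingers move at their own pace and stop on an object; "squeeze" is the grip in N (left out, the last holds). Time passes only in rows, so rows that do not move let the fingers close. It gives the time, the measured TCP pose, the force and the opening at its end, in the units of the state.
- manip.get_state(): the state, without advancing time (a new reading comes with each control period).
- manip.get_image(name): name is "scene" or "side" or "wrist"; returns the picture (384x512x3 uint8, red, green, blue); there is no depth.
- manip.camera_info(name): a dict with "fx", "fy", "cx", "cy" (pixels), "k1" (the pictures are not rectified: a ray, as slopes to the right and down, at radius r is drawn at 1 + k1 r^2 times it, then the intrinsics apply), "world_to_cam" (4x4, takes a point from world to camera coordinates). Camera axes: x right, y down, z forward; pixel columns grow to the right and rows downward; lengths in mm; the calibration is good to about 2 mm. A picture is of the moment at which its call begins: read the wrist's pose just before it. camera_info takes no time and is no camera call; for the wrist camera it gives the pose at the moment of the call.
- manip.finish_job(): hands the job in, once; it reports no verdict.
The state is a dict: "t": time; "qpos": joint angles; "dq": joint speeds; "joint_torque": joint torques, N m; "eef_pos": TCP position; "eef_rot": TCP orientation; "ft_force": force on the tool from outside, world axes, zero at the start; "moment": the same for the moment, N m; "gripper_width": finger opening in mm.
Only numpy, scipy, OpenCV 4.12 (cv2) and the standard library are available. Lean on these libraries where they do the work, as an engineer would, in place of code of your own. Each camera call takes 0.05 s, during which the arm holds its last target. There are 200 camera calls.

## Working session

There is one attempt and no reset: what is moved stays moved. The work goes in short steps, Python scripts to look and compute and a tool call to move; the robot and the scene stay as the last step left them, time stands still between calls to the robot, and variables do not carry over. Pictures are saved under pics/ and viewed, about 12 in all and at most 16, crops included, and the job is handed in when it is done.

Besides the shell and the picture viewer there is one more tool, called after "Emit:" in YAML: its name, and indented under it one key for each argument. play_rows: Moves the arm, as the interface text tells. Its arguments: {"type":"object","properties":{"series":{"type":"array"},"grip":{"type":"number"},"squeeze":{"type":"number"}},"required":["series"]}

```bash
ls; mkdir -p pics; cat > h.py <<'E'
import numpy as np, cv2
from cell import manip
from scipy.spatial.transform import Rotation as R
def shot(name,fn):
    info=manip.camera_info(name); im=manip.get_image(name)
    cv2.imwrite('pics/'+fn,im[:,:,::-1]); return im,info
def ray(info,u,v):
    K=np.array([[info['fx'],0,info['cx']],[0,info['fy'],info['cy']],[0,0,1.]])
    p=cv2.undistortPoints(np.array([[[u,v]]],float),K,np.array([info['k1'],0,0,0.]))[0,0]
    T=np.array(info['world_to_cam']); Rm=T[:3,:3]
    return -Rm.T@T[:3,3], Rm.T@np.array([p[0],p[1],1.])
def onplane(info,u,v,z):
    c,d=ray(info,u,v); return c+d*(z-c[2])/d[2]
def proj(info,P):
    T=np.array(info['world_to_cam']); p=T[:3,:3]@np.array(P,float)+T[:3,3]
    a=p[:2]/p[2]; s=1+info['k1']*(a@a); return np.array([info['fx']*a[0]*s+info['cx'],info['fy']*a[1]*s+info['cy']])
E
python3 - <<'E'
from h import *
import pickle
s=manip.get_state(); print(s, manip.tip_reach)
for n in('scene','side','wrist'):
    im,i=shot(n,n+'0.png'); pickle.dump(i,open(n+'0.pkl','wb')); print(n,{k:(np.round(v,3).tolist() if k=='world_to_cam' else v) for k,v in i.items()})
a=[cv2.imread(f'pics/{n}0.png') for n in('scene','side')]
E
```

```text
pics
{'t': 0.0, 'qpos': array([ 1.53059061e+00,  3.85529103e-01,  6.65067382e-03, -5.17850108e-04,
       -1.19400200e+00, -2.58592168e-01]), 'dq': array([-0.00087177, -0.00152945,  0.00062382,  0.00074442,  0.00115742,
        0.0002897 ]), 'joint_torque': array([-2.42169881e-04, -3.92290986e+01,  1.88402635e+01,  4.18642849e+00,
       -4.65029996e-03, -2.88558489e-06]), 'eef_pos': array([183.88981785, 597.11777699, 403.64468673]), 'eef_rot': array([-0.56829818, -0.41948568,  0.56948592, -0.42042208]), 'ft_force': array([-1.07816792,  0.90763542,  0.37366148]), 'moment': array([0.03971796, 0.00203125, 0.01207329]), 'gripper_width': 85.14615927685195} 173.4
scene {'fx': 396.63764847013096, 'fy': 396.63764847013096, 'cx': 256.4663384184792, 'cy': 194.80655555078673, 'k1': -0.10230571223524378, 'world_to_cam': [[0.653, 0.757, -0.019, -434.103], [0.579, -0.515, -0.632, -285.649], [-0.488, 0.402, -0.775, 1414.623], [0.0, 0.0, 0.0, 1.0]]}
side {'fx': 354.36916334752596, 'fy': 354.36916334752596, 'cx': 255.3649597012173, 'cy': 189.2761344861327, 'k1': -0.006470256775953193, 'world_to_cam': [[-0.986, -0.166, 0.009, 611.241], [-0.114, 0.638, -0.761, 76.921], [0.121, -0.752, -0.648, 1130.585], [0.0, 0.0, 0.0, 1.0]]}
wrist {'fx': 280.344042840317, 'fy': 280.344042840317, 'cx': 256.90305165120196, 'cy': 189.60938783429307, 'k1': -0.03992774218039698, 'world_to_cam': [[-0.294, -0.956, 0.002, 622.781], [-0.92, 0.284, 0.27, -35.335], [-0.258, 0.077, -0.963, 378.832], [0.0, 0.0, 0.0, 1.0]]}
```

View pics/scene0.png

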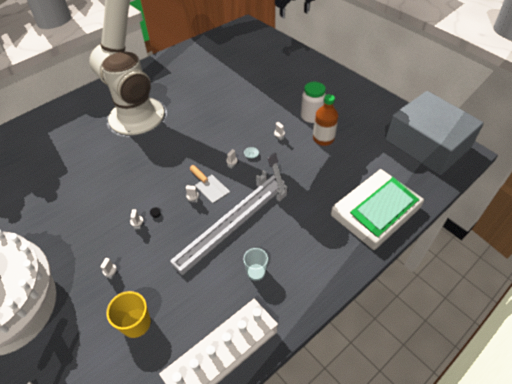

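View pics/side0.png

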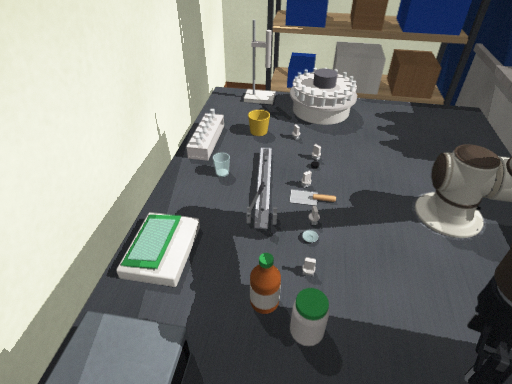

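Five nuts are visible. In the scene view they are near (109,268), (137,219), (192,193), (232,158) and (280,131). In the side view they are near (297,132), (317,152), (307,179), (315,215) and (309,266). The strut runs from about (178,265) to (280,182) in the scene view, with the keeper raised.

```bash
python3 - <<'E'
from h import *
import pickle
si=pickle.load(open('scene0.pkl','rb'));sd=pickle.load(open('side0.pkl','rb'))
S=cv2.imread('pics/scene0.png');D=cv2.imread('pics/side0.png')
def tri(a,b):
    c1,d1=ray(si,*a);c2,d2=ray(sd,*b)
    M=np.stack([d1,-d2],1);t=np.linalg.lstsq(M,c2-c1,rcond=None)[0]
    p=c1+d1*t[0];q=c2+d2*t[1];return (p+q)/2,np.linalg.norm(p-q)
for a,b in zip([(109,268),(137,219),(192,193),(232,158),(280,131)],[(297,132),(317,152),(307,179),(315,215),(309,266)]):
    print(a,[np.round(x,1) for x in tri(a,b)], onplane(si,*a,30).round(0))
a=cv2.resize(S[105:285,85:305],None,fx=3.6,fy=3.3,interpolation=cv2.INTER_CUBIC)
b=cv2.resize(D[115:290,230:360],None,fx=4.5,fy=3.4,interpolation=cv2.INTER_CUBIC)
cv2.imwrite('pics/a1.png',a);cv2.imwrite('pics/b1.png',b)
E
```

```text
(109, 268) [array([ 510.8, -369.5,   22.1]), np.float64(5.0)] [ 519. -369.   30.]
(137, 219) [array([ 424.8, -234.8,   24.3]), np.float64(5.0)] [ 432. -235.   30.]
(192, 193) [array([452.1, -64.8,  24.5]), np.float64(2.6)] [458. -67.  30.]
(232, 158) [array([418.8, 109.7,  25.7]), np.float64(4.3)] [425. 108.  30.]
(280, 131) [array([427.1, 305.9,  26.1]), np.float64(4.6)] [433. 303.  30.]
```

View pics/a1.png

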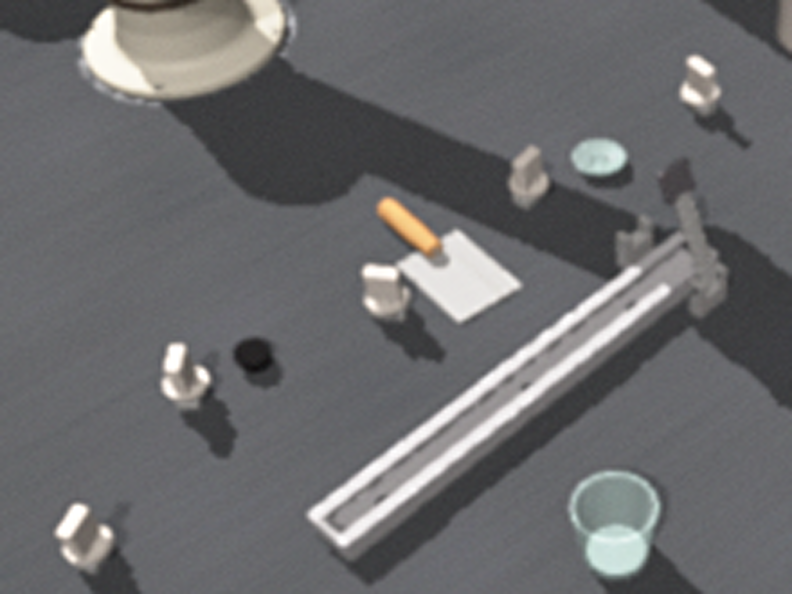

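View pics/b1.png

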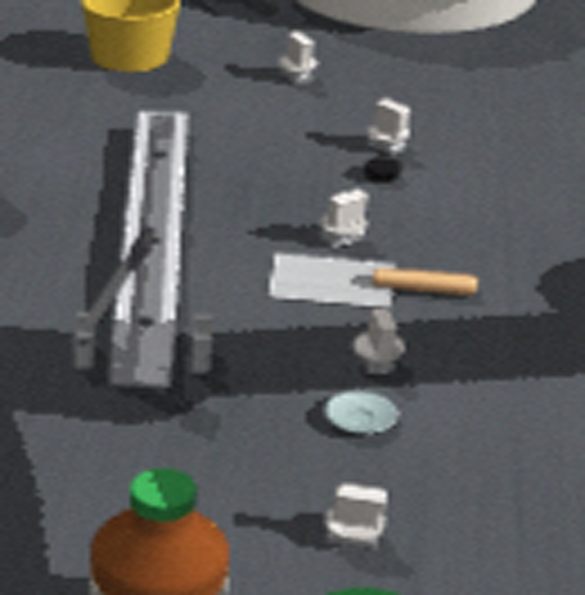

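```bash
python3 - <<'E'
from h import *
import pickle
si=pickle.load(open('scene0.pkl','rb'));sd=pickle.load(open('side0.pkl','rb'));w=pickle.load(open('wrist0.pkl','rb'))
f=lambda p:(p[0]/3.6+85,p[1]/3.3+105)
g=lambda p:(p[0]/4.5+230,p[1]/3.4+115)
for p in[(308,515),(345,547),(635,268),(668,290)]: print('S',onplane(si,*f(p),25).round(1))
for p in[(188,113),(140,113),(178,320),(115,320)]: print('D',onplane(sd,*g(p),25).round(1))
print('tab',onplane(si,*f((678,178)),130).round(), 'fc', onplane(sd,*g((148,238)),130).round())
T=np.array(w['world_to_cam']);c=-T[:3,:3].T@T[:3,3]
s=manip.get_state();Rt=R.from_quat(s['eef_rot']).as_matrix()
print('cam in tool',(Rt.T@(c-s['eef_pos'])).round(1));print((T[:3,:3]@Rt).round(3)); print(Rt.round(3))
E
```

```text
S [ 603.  -236.2   25. ]
S [ 643.6 -231.9   25. ]
S [568.5 102.6  25. ]
S [605.1 105.7  25. ]
D [ 595.1 -231.3   25. ]
D [ 635.4 -224.    25. ]
D [557.5 105.6  25. ]
D [600.4 113.2  25. ]
tab [585. 133. 130.] fc [579. 119. 130.]
cam in tool [31.1 67.9  1.1]
[[-0.001  0.     1.   ]
 [-0.27  -0.963  0.   ]
 [ 0.963 -0.27   0.001]]
[[-0.     0.956 -0.294]
 [-0.002 -0.294 -0.956]
 [-1.     0.     0.002]]
```

```bash
cat >> h.py <<'E'
def plan(x=None,y=None,z=None,psi=None,s=None):
    """psi (deg): world angle of tool z. Prints turn total, then shift (cm) in the turned tool axes."""
    s=s or manip.get_state(); Rt=R.from_quat(s['eef_rot']).as_matrix(); p=s['eef_pos']
    ps=np.degrees(np.arctan2(Rt[1,2],Rt[0,2])); psi=ps if psi is None else psi
    turn=-np.radians((psi-ps+180)%360-180); n=int(np.ceil(abs(turn)/.148))
    a=np.radians(psi); zz=np.array([np.cos(a),np.sin(a),0]); xx=np.array([0,0,-1.]); yy=np.cross(zz,xx)
    d=np.array([x if x is not None else p[0],y if y is not None else p[1],z if z is not None else p[2]])-p
    t=np.array([d@xx,d@yy,d@zz])/10; m=int(np.ceil(np.linalg.norm(t)/4.95))
    print('at',p.round(1),'psi %.1f'%ps,'tilt',Rt[2,0].round(4),'t %.1f'%s['t'],'w %.1f'%s['gripper_width'])
    print('turn %.3f rad = %d x %.4f | shift cm'%(turn,n,turn/max(n,1)),t.round(2),'= %d x'%m,(t/max(m,1)).round(3))
E
python3 -c "
from h import *
plan(520,-60,450,-174.2)"
```

```text
at [183.9 597.2 403.9] psi -107.1 tilt -1.0 t 0.1 w 85.6
turn 1.171 rad = 8 x 0.1463 | shift cm [ -4.61  68.78 -26.8 ] = 15 x [-0.307  4.585 -1.786]
```

Emit:
play_rows:
  series:
    - [[0,0,0],0.146]
    - [[0,0,0],0.146]
    - [[0,0,0],0.146]
    - [[0,0,0],0.146]
    - [[0,0,0],0.146]
    - [[0,0,0],0.146]
    - [[0,0,0],0.146]
    - [[0,0,0],0.146]
    - [[-0.3,4.58,-1.78],0]
    - [[-0.3,4.58,-1.78],0]
    - [[-0.3,4.58,-1.78],0]
    - [[-0.3,4.58,-1.78],0]
    - [[-0.3,4.58,-1.78],0]
    - [[-0.3,4.58,-1.78],0]
    - [[-0.3,4.58,-1.78],0]
    - [[-0.3,4.58,-1.78],0]
    - [[-0.3,4.58,-1.78],0]
    - [[-0.3,4.58,-1.78],0]
    - [[-0.3,4.58,-1.78],0]
    - [[-0.3,4.58,-1.78],0]

```text
t: 2.15
eef_pos: [453.7, 70.8, 441.0]
eef_rot: [0.706, 0.037, -0.706, 0.037]
ft_force: [0.8, 0.2, 0.8]
gripper_width: 85.3
```

Emit:
play_rows:
  series:
    - [[-0.3,4.58,-1.78],0]
    - [[-0.3,4.58,-1.78],0]
    - [[-0.3,4.58,-1.78],0]
    - [[0,0,0],0]
    - [[0,0,0],0]
    - [[0,0,0],0]
  grip: 0

```text
t: 2.75
eef_pos: [520.4, -57.8, 449.4]
eef_rot: [-0.706, -0.037, 0.706, -0.037]
ft_force: [-0.3, 0.1, 0.2]
gripper_width: 42.6
```

```bash
python3 -c "
from h import *
import pickle
s=manip.get_state()
im,i=shot('wrist','w1.png'); pickle.dump(i,open('w1.pkl','wb'))
cv2.imwrite('pics/w1b.png',cv2.resize(im[:,:,::-1],None,fx=1.56,fy=1.56,interpolation=cv2.INTER_CUBIC))
plan(520,-60,450,-174.2); print(s['qpos'].round(2),s['dq'].round(3))"
```

```text
at [520.4 -57.4 449.6] psi -174.0 tilt -1.0 t 2.8 w 42.4
turn 0.004 rad = 1 x 0.0043 | shift cm [-0.04  0.26  0.06] = 1 x [-0.039  0.26   0.062]
[ 0.2   0.18 -0.16 -0.   -1.23 -0.09] [ 0.023 -0.012 -0.001  0.002  0.002 -0.001]
```

View pics/w1b.png

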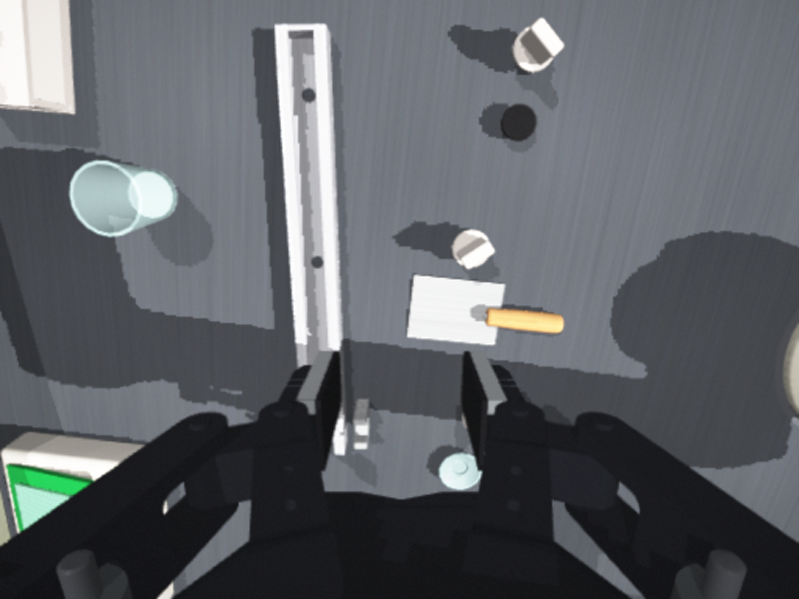

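The wrist view shows the strut running from (302,27) to about (320,355) in the zoomed picture. One nut is at (535,45), another at (473,250), and the spatula is close to the second. I'll measure the lip edges along rows.

```bash
python3 - <<'E'
from h import *
import pickle
i=pickle.load(open('w1.pkl','rb')); im=cv2.imread('pics/w1.png'); g=cv2.cvtColor(im,cv2.COLOR_BGR2GRAY)
for r in (40,80,120,150,190): print(r,g[r,172:222].tolist())
print([g[k,193] for k in range(10,32)])
E
```

```text
40 [74, 74, 74, 71, 94, 199, 247, 249, 248, 248, 249, 250, 244, 231, 226, 193, 148, 141, 139, 138, 141, 147, 175, 185, 188, 190, 194, 194, 192, 201, 246, 249, 249, 249, 250, 250, 252, 237, 207, 196, 151, 109, 98, 97, 98, 104, 119, 121, 121, 118]
80 [74, 75, 73, 75, 71, 73, 74, 127, 249, 253, 251, 249, 249, 250, 249, 238, 235, 235, 230, 163, 146, 142, 142, 147, 154, 183, 190, 191, 191, 194, 195, 215, 246, 250, 249, 250, 250, 250, 248, 233, 207, 181, 113, 103, 102, 104, 102, 108, 119, 122]
120 [74, 72, 71, 70, 73, 72, 75, 74, 76, 85, 167, 246, 251, 250, 249, 249, 249, 245, 228, 231, 214, 155, 144, 142, 144, 147, 163, 186, 187, 187, 188, 189, 193, 225, 245, 249, 250, 249, 249, 249, 243, 222, 201, 162, 109, 101, 102, 103, 104, 105]
150 [78, 71, 71, 72, 73, 76, 75, 75, 75, 76, 76, 89, 176, 245, 252, 250, 249, 249, 249, 243, 227, 207, 156, 144, 144, 144, 144, 145, 166, 186, 187, 188, 190, 191, 205, 238, 249, 250, 249, 250, 250, 245, 228, 210, 170, 114, 104, 102, 104, 115]
190 [123, 122, 109, 80, 76, 75, 76, 76, 76, 77, 75, 74, 74, 74, 99, 212, 250, 251, 249, 249, 250, 248, 238, 226, 193, 146, 140, 140, 140, 144, 162, 181, 185, 187, 190, 191, 204, 238, 248, 249, 249, 250, 250, 244, 226, 196, 152, 114, 108, 107]
[np.uint8(115), np.uint8(115), np.uint8(114), np.uint8(115), np.uint8(124), np.uint8(184), np.uint8(239), np.uint8(247), np.uint8(245), np.uint8(170), np.uint8(114), np.uint8(109), np.uint8(93), np.uint8(92), np.uint8(110), np.uint8(140), np.uint8(142), np.uint8(142), np.uint8(142), np.uint8(142), np.uint8(142), np.uint8(143)]
```

```bash
python3 - <<'E'
from h import *
import pickle
i=pickle.load(open('w1.pkl','rb')); im=cv2.imread('pics/w1.png'); g=cv2.cvtColor(im,cv2.COLOR_BGR2GRAY).astype(float)
L=[];Rr=[];Ri=[]
for r in range(30,215,2):
    row=g[r,165:230]; k=np.argmax(row>160); u=165+k-1+(160-row[k-1])/(row[k]-row[k-1]); L.append(onplane(i,u,r,25)[:2])
    b=np.where(row>243)[0]; j=b[-1]; u=165+j+.5+.0; Rr.append(onplane(i,u+.2,r,25)[:2])
    m=j
    while row[m]>243 : m-=1
    Ri.append(onplane(i,165+m+.6,r,25)[:2])
def fit(P):
    P=np.array(P); q=np.polyfit(P[:,1],P[:,0],1); q=np.polyfit(*P[np.abs(P[:,0]-np.polyval(q,P[:,1]))<1.5].T[::-1],1); res=P[:,0]-np.polyval(q,P[:,1]); print(q.round(4),'x at y=-200,-30,100',np.polyval(q,[-200,-30,100]).round(1),'sd',res.std().round(2))
for P in(L,Rr,Ri): fit(P)
for u in(182,193,204): 
    col=g[8:30,u]; k=np.argmax(col>170); r=8+k-1+(170-col[k-1])/(col[k]-col[k-1]); print('end',onplane(i,u,r,25).round(1))
E
```

```text
[-1.074000e-01  6.164578e+02] x at y=-200,-30,100 [637.9 619.7 605.7] sd 0.14
[-1.079000e-01  5.745075e+02] x at y=-200,-30,100 [596.1 577.7 563.7] sd 0.41
[-1.120000e-01  5.826531e+02] x at y=-200,-30,100 [605.1 586.  571.4] sd 0.42
end [ 633. -235.   25.]
end [ 619.1 -236.1   25. ]
end [ 605.3 -237.8   25. ]
```

```bash
python3 - <<'E'
from h import *
import pickle
i=pickle.load(open('w1.pkl','rb'))
A=onplane(i,473/1.56,250/1.56,35);B=onplane(i,537/1.56,48/1.56,35);print(A,B)
plan(A[0],A[1],320,-173.85)
E
```

```text
[456.15825805 -68.39380881  35.        ] [ 428.83651009 -235.30410552   35.        ]
at [520.4 -57.4 449.6] psi -174.0 tilt -1.0 t 2.8 w 42.4
turn -0.002 rad = 1 x -0.0018 | shift cm [12.96  0.41  6.5 ] = 3 x [4.32  0.137 2.167]
```

Emit:
play_rows:
  series:
    - [[4.32,0.14,2.17],0]
    - [[4.32,0.14,2.17],0]
    - [[4.32,0.14,2.17],0]
    - [[0,0,0],0]
    - [[0,0,0],0]

```text
t: 3.3
eef_pos: [456.3, -68.2, 320.3]
eef_rot: [-0.706, -0.038, 0.706, -0.038]
ft_force: [1.2, -0.1, 0.8]
gripper_width: 42.6
```

```bash
cat >> h.py <<'E'
def look(fn,box=None,zoom=3):
    import pickle
    im,i=shot('wrist',fn); pickle.dump(i,open(fn+'.pkl','wb'))
    if box:
        r0,r1,c0,c1=box; cv2.imwrite('pics/z'+fn,cv2.resize(im[r0:r1,c0:c1,::-1],None,fx=zoom,fy=zoom,interpolation=cv2.INTER_CUBIC))
    return im,i
E
python3 - <<'E'
from h import *
plan()
im,i=look('n1.png',(90,290,156,356),3)
E
```

```text
at [456.3 -68.2 320.3] psi -173.9 tilt -1.0 t 3.3 w 42.6
turn -0.000 rad = 0 x -0.0000 | shift cm [0. 0. 0.] = 0 x [0. 0. 0.]
```

View pics/zn1.png

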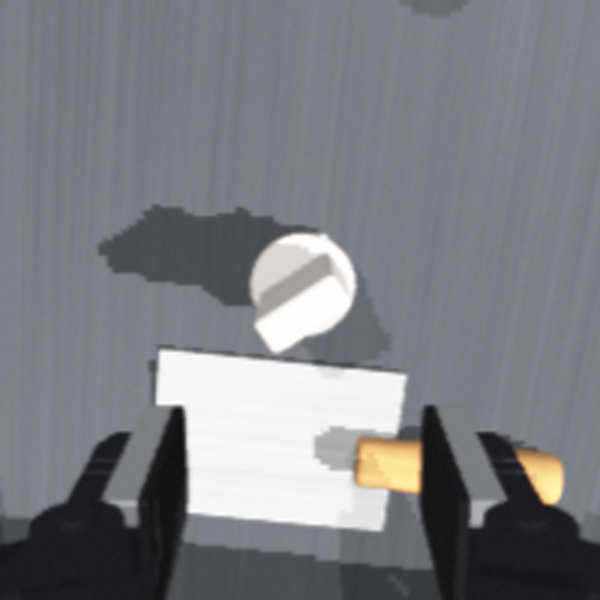

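```bash
cat >> h.py <<'E'
def nut(im,i,exp,thr=238):
    """nut near exp=(x,y): outline rays -> collar centre; brightest patch -> bar top centre and direction"""
    u,v=proj(i,[exp[0],exp[1],40]); g=im.min(2); sat=im.max(2).astype(int)-g
    for t,z in((thr,56),(None,22)):
        m=((g>t) if t else (g>150)&(sat<40)).astype(np.uint8)
        n,l,st,c=cv2.connectedComponentsWithStats(m)
        ok=[k for k in range(1,n) if 60<st[k,4]<3000 and np.hypot(*(c[k]-[u,v]))<50]
        if not ok: print('none',t); continue
        k=min(ok,key=lambda k:np.hypot(*(c[k]-[u,v])))
        cn=max(cv2.findContours((l==k).astype(np.uint8),cv2.RETR_EXTERNAL,cv2.CHAIN_APPROX_NONE)[0],key=len)[:,0]
        P=np.array([onplane(i,*q,z)[:2] for q in cn],np.float32)
        r=cv2.minAreaRect(P); b=cv2.boxPoints(r); e=b[1]-b[0] if np.linalg.norm(b[1]-b[0])>np.linalg.norm(b[2]-b[1]) else b[2]-b[1]
        print('z',z,'rect c',np.round(r[0],1),'size',np.round(r[1],1),'long dir deg %.1f'%(np.degrees(np.arctan2(e[1],e[0]))%180),'circle',np.round(cv2.minEnclosingCircle(P)[0],1),'px',c[k].round(),st[k,4])
E
python3 - <<'E'
from h import *
import pickle
i=pickle.load(open('n1.png.pkl','rb')); im=cv2.imread('pics/n1.png')[:,:,::-1]
f=lambda u,v,z:onplane(i,u/3+156,v/3+90,z)[:2]
print('collar',f(303,284,22),'top',f(303,309,56)); a,b=f(278,352,56),f(351,292,56);print(np.linalg.norm(b-a),np.degrees(np.arctan2(*(b-a)[::-1]))%180)
nut(im,i,(456,-68)); nut(im,i,(456,-68),248)
E
```

```text
collar [455.20064685 -67.98564576] top [455.3525479  -69.36591379]
27.920271861666855 46.94415974737001
z 56 rect c [454.5 -67.7] size [27.4 11.7] long dir deg 39.8 circle [455.  -68.2] px [257. 194.] 369
z 22 rect c [457.1 -66.9] size [38.4 34.9] long dir deg 32.3 circle [456.5 -64.5] px [256. 186.] 1059
z 56 rect c [454.9 -67.7] size [25.7 10.3] long dir deg 40.1 circle [454.9 -67.9] px [257. 194.] 321
z 22 rect c [457.1 -66.9] size [38.4 34.9] long dir deg 32.3 circle [456.5 -64.5] px [256. 186.] 1059
```

Picture 6 shows the nut's collar at zoomed (303,284) and its bar top at about (303,309), at roughly 40° and next to the spatula blade. The bar measures 27.4 by 11.7 mm, which matches the given size.

```bash
python3 -c "
from h import *
plan(454.9,-68.1,200,130.4)"
```

```text
at [457.6 -68.2 321.6] psi -173.9 tilt -1.0 t 3.4 w 42.9
turn 0.972 rad = 7 x 0.1389 | shift cm [12.16  0.2   0.18] = 3 x [4.055 0.068 0.06 ]
```

```bash
cat >> h.py <<'E'
import json,os
def led(rows=None,reps=1):
    """commanded pose ledger x,y,z,psi(deg); rows as played"""
    L=json.load(open('led.json')) if os.path.exists('led.json') else [183.951,597.296,404.712,np.degrees(1.531-.259)-180]
    for sh,t in (rows or [])*reps:
        a=np.radians(L[3]); c,s=np.cos(a),np.sin(a)
        L[0]+=10*(sh[2]*c-sh[1]*s); L[1]+=10*(sh[2]*s+sh[1]*c); L[2]-=10*sh[0]; L[3]-=np.degrees(t)
    json.dump(L,open('led.json','w')); return L
def plan(x=None,y=None,z=None,psi=None):
    """psi (deg): world angle of tool z. Prints turn total, then shift (cm) in the turned tool axes, from the commanded pose."""
    L=led(); s=manip.get_state(); Rt=R.from_quat(s['eef_rot']).as_matrix(); p=np.array(L[:3]); ps=L[3]
    psi=ps if psi is None else psi
    turn=-np.radians(psi-ps); n=int(np.ceil(abs(turn)/.148))
    a=np.radians(psi); zz=np.array([np.cos(a),np.sin(a),0]); xx=np.array([0,0,-1.]); yy=np.cross(zz,xx)
    d=np.array([x if x is not None else p[0],y if y is not None else p[1],z if z is not None else p[2]])-p
    t=np.array([d@xx,d@yy,d@zz])/10; m=int(np.ceil(np.linalg.norm(t)/4.95))
    print('meas',s['eef_pos'].round(1),'%.1f'%np.degrees(np.arctan2(Rt[1,2],Rt[0,2])),'cmd',p.round(1),'psi %.2f'%ps,'F',s['ft_force'].round(1),'t %.1f'%s['t'],'w %.1f'%s['gripper_width'])
    print('turn %.3f rad = %d x %.4f | shift cm'%(turn,n,turn/max(n,1)),t.round(2),'= %d x'%m,(t/max(m,1)).round(3))
def caminT(L,i):
    a=np.radians(L[3]); zz=np.array([np.cos(a),np.sin(a),0]); xx=np.array([0,0,-1.]); Rt=np.stack([xx,np.cross(zz,xx),zz],1)
    T=np.array(i['world_to_cam']); return Rt.T@(-T[:3,:3].T@T[:3,3]-np.array(L[:3])), T[:3,:3]@Rt
E
python3 - <<'E'
from h import *
import pickle
np.set_printoptions(suppress=True)
l0=led(); print(l0)
for k,f in((0,'wrist0.pkl'),(1,'w1.pkl'),(2,'n1.png.pkl')):
    if k==1: led([[[0,0,0],.146]],8); led([[[-.3,4.58,-1.78],0]],15)
    if k==2: led([[[4.32,.14,2.17],0]],3)
    c,Rm=caminT(led(),pickle.load(open(f,'rb'))); print(led(),c.round(2),Rm.round(4).tolist())
plan(454.9,-68.1,200,130.4-360)
E
```

```text
[183.951, 597.296, 404.712, np.float64(-107.11976845935929)]
[183.951, 597.296, 404.712, -107.11976845935929] [31.92 67.92  1.25] [[-0.0025, 0.0003, 1.0], [-0.2695, -0.963, -0.0004], [0.963, -0.2695, 0.0025]]
[520.8276377059602, -58.274080897478896, 449.712, -174.04123893063942] [31.28 68.74  1.36] [[0.0001, 0.001, 1.0], [-0.2702, -0.9628, 0.001], [0.9628, -0.2702, 0.0001]]
[456.5153943171286, -69.20958958686661, 320.112, -174.04123893063942] [30.67 68.32  0.92] [[0.0002, 0.0034, 1.0], [-0.2691, -0.9631, 0.0033], [0.9631, -0.2691, 0.0007]]
meas [457.6 -68.2 321.6] -173.9 cmd [456.5 -69.2 320.1] psi -174.04 F [ 0.6 -0.6 -0. ] t 3.4 w 42.9
turn 0.970 rad = 7 x 0.1385 | shift cm [12.01  0.05  0.19] = 3 x [4.004 0.017 0.063]
```

Emit:
play_rows:
  series:
    - [[0,0,0],0.1385]
    - [[0,0,0],0.1385]
    - [[0,0,0],0.1385]
    - [[0,0,0],0.1385]
    - [[0,0,0],0.1385]
    - [[0,0,0],0.1385]
    - [[0,0,0],0.1385]
    - [[4,0,0.2],0]
    - [[3,0,0],0]
    - [[3,0,0],0]
    - [[2,0,0],0]
    - [[0,0,0],0]

```text
t: 4.55
eef_pos: [456.6, -67.0, 199.5]
eef_rot: [-0.642, 0.296, 0.642, 0.296]
ft_force: [0.4, -0.0, -0.1]
gripper_width: 42.7
```

Emit:
play_rows:
  series:
    - [[0,0,0],0]
    - [[0,0,0],0]
    - [[0,0,0],0]
    - [[0,0,0],0]
    - [[0,0,0],0]
    - [[0,0,0],0]
    - [[0,0,0],0]
    - [[0,0,0],0]
  grip: -1
  squeeze: 40

```text
t: 5.35
eef_pos: [456.4, -67.3, 201.8]
eef_rot: [0.644, -0.295, -0.641, -0.297]
ft_force: [0.4, 1.6, 6.0]
gripper_width: 11.3
```

```bash
cat >> h.py <<'E'
O=np.array([599.4,-37.3]); SY=np.array([-.1071,.9942]); SX=np.array([.9942,.1071]); PSI=-173.85
def S(y,x=0): return O+SY*y+SX*x
E
python3 - <<'E'
from h import *
led([[[0,0,0],.1385]],7);led([[[12,0,.2],0]])
p=S(-150);print(p); plan(z=300)
plan(p[0],p[1],300,PSI)
E
```

```text
[ 615.465 -186.43 ]
meas [456.4 -67.3 201.8] 130.5 cmd [455.2 -67.7 200.1] psi -229.59 F [0.4 1.6 6. ] t 5.3 w 11.3
turn -0.000 rad = 0 x -0.0000 | shift cm [-9.99  0.    0.  ] = 3 x [-3.33  0.    0.  ]
meas [456.4 -67.3 201.8] 130.5 cmd [455.2 -67.7 200.1] psi -229.59 F [0.4 1.6 6. ] t 5.3 w 11.3
turn -0.973 rad = 7 x -0.1390 | shift cm [ -9.99  13.52 -14.66] = 5 x [-1.998  2.705 -2.932]
```

Emit:
play_rows:
  series:
    - [[-3.3,0,0],0]
    - [[-3.3,0,0],0]
    - [[-3.4,0,0],0]
    - [[0,0,0],-0.139]
    - [[0,0,0],-0.139]
    - [[0,0,0],-0.139]
    - [[0,0,0],-0.139]
    - [[0,0,0],-0.139]
    - [[0,0,0],-0.139]
    - [[0,0,0],-0.139]
    - [[0,2.7,-2.93],0]
    - [[0,2.7,-2.93],0]
    - [[0,2.7,-2.93],0]
    - [[0,2.7,-2.93],0]
    - [[0,2.72,-2.94],0]
    - [[2,0,0],0]
    - [[2,0,0],0]
    - [[2,0,0],0]
    - [[0,0,0],0]
    - [[0,0,0],0]

```text
t: 7.35
eef_pos: [615.5, -186.4, 240.4]
eef_rot: [-0.706, -0.038, 0.706, -0.038]
ft_force: [-0.3, -0.3, -0.9]
gripper_width: 11.4
```

```bash
python3 - <<'E'
from h import *
led([[[-10,0,0],0]]);led([[[0,0,0],-.139]],7);led([[[6,13.52,-14.66],0]])
plan()
im,i=look('p1.png',(100,384,130,400),2.1)
E
```

```text
meas [ 615.5 -186.4  240.4] -173.8 cmd [ 615.5 -186.4  240.1] psi -173.84 F [-0.3 -0.3 -0.9] t 7.3 w 11.4
turn -0.000 rad = 0 x -0.0000 | shift cm [0. 0. 0.] = 0 x [0. 0. 0.]
```

View pics/zp1.png

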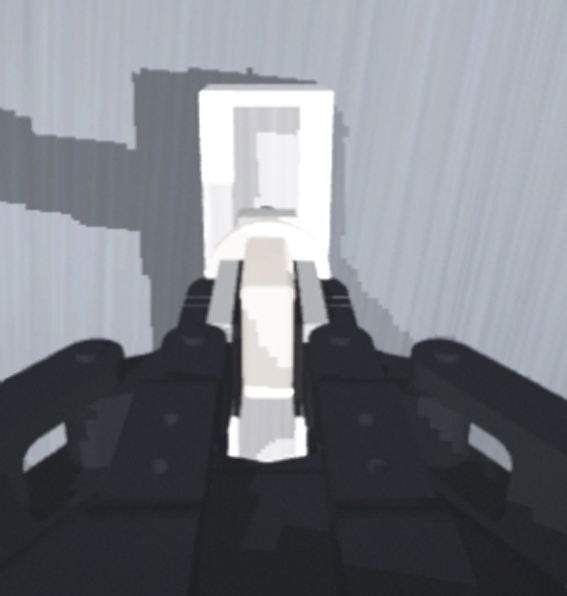

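The slot spans 232–300 px, centred at 266. The bar (242–293) and foot (240–296) are centred on it within about 1 px, and aligned. Lowering now.

Emit:
play_rows:
  series:
    - [[0.8,0,0],0]
    - [[0.8,0,0],0]
    - [[0.6,0,0],0]
    - [[0.5,0,0],0]
    - [[0.4,0,0],0]
    - [[0,0,0],0]
    - [[0,0,0],0]

```text
t: 8.1
eef_pos: [615.5, -186.4, 209.0]
eef_rot: [0.706, 0.038, -0.706, 0.038]
ft_force: [0.6, 0.3, -0.9]
gripper_width: 11.2
```

Emit:
play_rows:
  series:
    - [[0.1,0,0],0]
    - [[0.05,0,0],0]
    - [[0,0,0],0]
    - [[0,0,0],0]

```text
t: 8.5
eef_pos: [615.5, -186.3, 208.9]
eef_rot: [0.706, 0.038, -0.706, 0.038]
ft_force: [-2.2, 1.1, 5.8]
gripper_width: 11.2
```

Emit:
play_rows:
  series:
    - [[-0.05,0,0],0.1428]
    - [[0,0,0],0.1428]
    - [[0,0,0],0.1428]
    - [[0,0,0],0.1428]
    - [[0,0,0],0.1428]
    - [[0,0,0],0.1428]
    - [[0,0,0],0.1428]
    - [[0,0,0],0.1428]
    - [[0,0,0],0.1428]
    - [[0,0,0],0.1428]
    - [[0,0,0],0.1428]
    - [[0,0,0],0]
    - [[0,0,0],0]

```text
t: 9.8
eef_pos: [615.9, -186.5, 208.9]
eef_rot: [0.528, -0.471, -0.526, -0.472]
ft_force: [0.5, -1.0, 3.5]
gripper_width: 11.1
```

Emit:
play_rows:
  series:
    - [[0,0,0],0]
    - [[0,0,0],0]
    - [[0,0,0],0]
    - [[0,0,0],0]
    - [[-2,0,0],0]
    - [[-3,0,0],0]
    - [[-4,0,0],0]
    - [[-4,0,0],0]
    - [[0,0,0],0]
  grip: -0.2

```text
t: 10.7
eef_pos: [616.9, -186.7, 345.3]
eef_rot: [0.531, -0.47, -0.522, -0.474]
ft_force: [0.5, 0.8, 0.4]
gripper_width: 34.2
```

```bash
python3 - <<'E'
from h import *
led([[[3.25-.05,0,0],0]]);led([[[0,0,0],.1428]],11);led([[[-13,0,0],0]])
plan()
im,i=look('p2.png'); nut(im,i,S(-150)); nut(im,i,(428.8,-235.3))
plan(428.8,-235.3,320,PSI-90)
cv2.imwrite('pics/zp2.png',im[:,:,::-1])
E
```

```text
meas [ 616.9 -186.7  345.3] 96.2 cmd [ 615.5 -186.4  338.1] psi -263.84 F [0.5 0.8 0.4] t 10.7 w 34.2
turn -0.000 rad = 0 x -0.0000 | shift cm [0. 0. 0.] = 0 x [0. 0. 0.]
none 238
none None
none 238
none None
meas [ 616.  -186.4  341.8] 96.2 cmd [ 615.5 -186.4  338.1] psi -263.84 F [-0.4 -0.1 -0.1] t 10.8 w 34.2
turn 0.000 rad = 1 x 0.0002 | shift cm [ 1.81 19.08 -2.86] = 4 x [ 0.453  4.771 -0.716]
```

View pics/zp2.png

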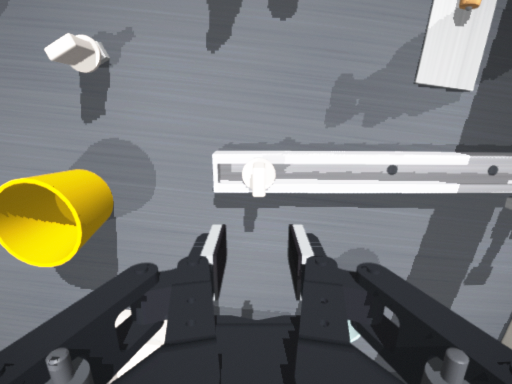

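Picture 8 shows nut 1 seated at (259,178), with its bar square across the slot. The far nut (next to the pail) is visible at (78,52). Next is the nut at (429,-235).

Emit:
play_rows:
  series:
    - [[0.45,4.77,-0.71],0]
    - [[0.45,4.77,-0.71],0]
    - [[0.45,4.77,-0.71],0]
    - [[0.45,4.77,-0.71],0]
    - [[0,0,0],0]
    - [[0,0,0],0]
    - [[0,0,0],0]

```text
t: 11.45
eef_pos: [429.6, -235.1, 319.9]
eef_rot: [0.526, -0.472, -0.526, -0.472]
ft_force: [0.1, 0.1, 0.7]
gripper_width: 34.6
```

```bash
python3 - <<'E'
from h import *
led([[[.45,4.77,-.71],0]],4)
im,i=look('n2.png',(90,290,156,356),3); nut(im,i,(428.8,-235.3));nut(im,i,(428.8,-235.3),225); plan()
E
```

```text
z 56 rect c [ 420.1 -240.9] size [29.7 33.5] long dir deg 127.9 circle [ 421.6 -240.3] px [254. 183.] 1039
none None
z 56 rect c [ 420.  -240.8] size [30.2 33.6] long dir deg 127.2 circle [ 421.2 -240.8] px [254. 183.] 1066
none None
meas [ 429.9 -235.   319.9] 96.2 cmd [ 428.8 -235.1  320.1] psi -263.84 F [-0.6 -0.4  0. ] t 11.5 w 34.1
turn -0.000 rad = 0 x -0.0000 | shift cm [0. 0. 0.] = 0 x [0. 0. 0.]
```

View pics/zn2.png

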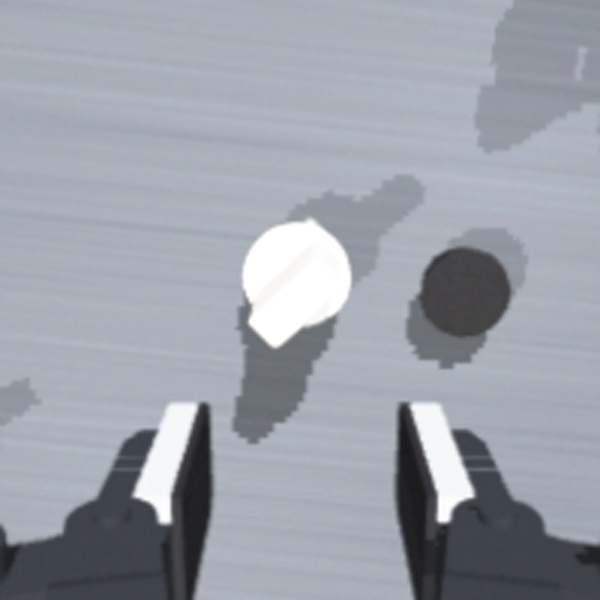

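```bash
python3 - <<'E'
from h import *
import pickle
i=pickle.load(open('n2.png.pkl','rb')); im=cv2.imread('pics/n2.png')[:,:,::-1]
m=im.min(2); c=m[160:210,234:276]
print(np.bincount(c.ravel(),minlength=256)[215:])
f=lambda u,v,z:onplane(i,u/3+156,v/3+90,z)[:2]
print('collar',f(297,274,22)); 
st=((c<252)&(c>225)).astype(np.uint8); n,l,s,ce=cv2.connectedComponentsWithStats(st,connectivity=4)
for k in range(1,n):
    if s[k,4]>25:
        ys,xs=np.where(l==k); P=np.array([onplane(i,x+234,y+160,45)[:2] for x,y in zip(xs,ys)],np.float32); print(s[k],cv2.minAreaRect(P))
E
```

```text
[  2   1   4   2   1   1   0   2   2   3   0   1   0   2   4   1   4   4
   3   1   2   2   0   3   3   2   3   7  16  29  42  22  21  10   9  23
  28  30  39  53 702]
collar [ 427.22904256 -238.13874946]
[  5  11  22  23 124] ((422.55291748046875, -242.71324157714844), (4.28333854675293, 26.43585968017578), 48.81709289550781)
[23 30  9  8 30] ((433.1866149902344, -230.9097442626953), (3.110379934310913, 9.812498092651367), 47.309913635253906)
```

```bash
python3 - <<'E'
from h import *
import pickle
i=pickle.load(open('n2.png.pkl','rb'))
f=lambda u,v,z:onplane(i,u/3+156,v/3+90,z)[:2]
a,b=f(255,312,56),f(314,255,56); print('edge',np.degrees(np.arctan2(*(b-a)[::-1]))%180,np.linalg.norm(b-a))
a,b=f(248,322,56),f(276,348,56); print('short',np.degrees(np.arctan2(*(b-a)[::-1]))%180,np.linalg.norm(b-a), (a+b)/2)
t=np.radians(138.5); 
for k in(14,-14): print((a+b)/2+k*np.array([np.cos(t),np.sin(t)]))
plan(427.6,-237,204,138.8-90-360); plan(427.6,-237.5,204,138.8-270-180)
E
```

```text
edge 141.00781414332053 23.957699952676485
short 51.52002190699365 11.330712593314697 [ 438.05538276 -246.96200266]
[ 427.57000267 -237.68532198]
[ 448.54076285 -256.23868333]
meas [ 429.9 -235.   319.9] 96.2 cmd [ 428.8 -235.1  320.1] psi -263.84 F [-0.6 -0.4  0. ] t 11.5 w 34.1
turn 0.827 rad = 6 x 0.1378 | shift cm [11.61 -0.03 -0.22] = 3 x [ 3.87  -0.011 -0.075]
meas [ 429.9 -235.   319.9] 96.2 cmd [ 428.8 -235.1  320.1] psi -263.84 F [-0.6 -0.4  0. ] t 11.5 w 34.1
turn 0.827 rad = 6 x 0.1378 | shift cm [11.61 -0.07 -0.26] = 3 x [ 3.87  -0.022 -0.088]
```

Emit:
play_rows:
  series:
    - [[0,0,0],0.136]
    - [[0,0,0],0.136]
    - [[0,0,0],0.136]
    - [[0,0,0],0.136]
    - [[0,0,0],0.136]
    - [[0,0,0],0.136]
    - [[4,-0.1,-0.3],0]
    - [[4,0,0],0]
    - [[2,0,0],0]
    - [[1.6,0,0],0]
    - [[0,0,0],0]

```text
t: 12.6
eef_pos: [428.0, -237.6, 201.6]
eef_rot: [-0.295, 0.644, 0.297, 0.641]
ft_force: [-2.0, -0.3, -0.0]
gripper_width: 33.9
```

Emit:
play_rows:
  series:
    - [[0,0,0],0]
    - [[0,0,0],0]
    - [[0,0,0],0]
    - [[0,0,0],0]
    - [[0,0,0],0]
    - [[0,0,0],0]
  grip: -1

```text
t: 13.2
eef_pos: [427.8, -238.0, 204.8]
eef_rot: [-0.296, 0.642, 0.295, 0.643]
ft_force: [-0.8, 1.9, 3.7]
gripper_width: 11.1
```

```bash
python3 - <<'E'
from h import *
led([[[0,0,0],.136]],6);led([[[11.6,-.1,-.3],0]])
p=S(-95); print(p)
plan(p[0],p[1],304,PSI-180)
E
```

```text
[ 609.5745 -131.749 ]
meas [ 427.8 -238.   204.8] 49.4 cmd [ 427.6 -238.   204.1] psi -310.59 F [-0.8  1.9  3.7] t 13.2 w 11.1
turn 0.755 rad = 6 x 0.1258 | shift cm [-9.99  8.62 19.23] = 5 x [-1.998  1.723  3.846]
```

Emit:
play_rows:
  series:
    - [[-3.3,0,0],0]
    - [[-3.3,0,0],0]
    - [[-3.4,0,0],0]
    - [[0,0,0],0.1258]
    - [[0,0,0],0.1258]
    - [[0,0,0],0.1258]
    - [[0,0,0],0.1258]
    - [[0,0,0],0.1258]
    - [[0,0,0],0.1258]
    - [[0,1.72,3.85],0]
    - [[0,1.72,3.85],0]
    - [[0,1.72,3.85],0]
    - [[0,1.72,3.85],0]
    - [[0,1.74,3.83],0]
    - [[2,0,0],0]
    - [[2,0,0],0]
    - [[2,0,0],0]
    - [[0.5,0,0],0]
    - [[0,0,0],0]
    - [[0,0,0],0]

```text
t: 15.2
eef_pos: [609.9, -131.8, 240.1]
eef_rot: [-0.038, 0.706, 0.038, 0.707]
ft_force: [-0.3, 0.3, -0.2]
gripper_width: 10.9
```

Emit:
play_rows:
  series:
    - [[0.6,0,0],0]
    - [[0.6,0,0],0]
    - [[0.5,0,0],0]
    - [[0.4,0,0],0]
    - [[0.4,0,0],0]
    - [[0,0,0],0]
    - [[0,0,0],0]

```text
t: 15.9
eef_pos: [609.6, -131.7, 214.0]
eef_rot: [-0.038, 0.706, 0.038, 0.706]
ft_force: [0.7, 0.2, -1.3]
gripper_width: 11.1
```

Emit:
play_rows:
  series:
    - [[0.15,0,0],0]
    - [[0.1,0,0],0]
    - [[0.05,0,0],0]
    - [[0,0,0],0]
    - [[0,0,0],0]

```text
t: 16.4
eef_pos: [609.6, -131.7, 211.8]
eef_rot: [-0.038, 0.706, 0.038, 0.706]
ft_force: [-1.6, 1.1, 5.3]
gripper_width: 11.3
```

Collar contact is at the expected height. Now the quarter turn, back to psi −263.85.

Emit:
play_rows:
  series:
    - [[-0.05,0,0],-0.1428]
    - [[0,0,0],-0.1428]
    - [[0,0,0],-0.1428]
    - [[0,0,0],-0.1428]
    - [[0,0,0],-0.1428]
    - [[0,0,0],-0.1428]
    - [[0,0,0],-0.1428]
    - [[0,0,0],-0.1428]
    - [[0,0,0],-0.1428]
    - [[0,0,0],-0.1428]
    - [[0,0,0],-0.1428]
    - [[0,0,0],0]
    - [[0,0,0],0]

```text
t: 17.7
eef_pos: [609.9, -131.7, 211.8]
eef_rot: [0.526, -0.473, -0.525, -0.473]
ft_force: [-0.8, 0.8, 0.9]
gripper_width: 11.3
```

Emit:
play_rows:
  series:
    - [[0,0,0],0]
    - [[0,0,0],0]
    - [[0,0,0],0]
    - [[0,0,0],0]
    - [[-2,0,0],0]
    - [[-3,0,0],0]
    - [[-4,0,0],0]
    - [[-4,0,0],0]
    - [[0,0,0],0]
    - [[0,0,0],0]
    - [[0,0,0],0]
  grip: -0.2

```text
t: 18.8
eef_pos: [609.1, -131.6, 340.4]
eef_rot: [-0.525, 0.473, 0.527, 0.472]
ft_force: [0.4, -0.0, -0.2]
gripper_width: 34.2
```

```bash
cat >> h.py <<'E'
def look2(fn,exp,z=35,half=34,zoom=6):
    """wrist picture with contrast-stretched crop round exp; the crop's origin is printed"""
    im,i=look(fn); u,v=proj(i,[exp[0],exp[1],z]).round().astype(int); r0,c0=max(v-half,0),max(u-half,0)
    cr=im[r0:v+half,c0:u+half,::-1]; print('crop origin c0,r0',c0,r0,'zoom',zoom); return im,i,cv2.resize(cr,None,fx=zoom,fy=zoom,interpolation=cv2.INTER_CUBIC)
E
python3 - <<'E'
from h import *
led([[[-10,0,0],0]]);led([[[0,0,0],.1258]],6);led([[[0,8.62,19.23],0]]);led([[[9+.3-.05-13,0,0],0]]);led([[[0,0,0],-.1428]],11)
plan()
im,i,c=look2('p3.png',S(-122),40,90,3)
cv2.imwrite('pics/zp3.png',c)
nut(im,i,S(-95));nut(im,i,S(-150))
# scene check of remaining nuts
s,si=shot('scene','scene1.png'); o=cv2.imread('pics/scene0.png')[:,:,::-1]
for n,q in dict(far=(109,268),D=(232,158),E=(280,131)).items():
    a=s[q[1]-18:q[1]+18,q[0]-16:q[0]+16].astype(int);b=o[q[1]-18:q[1]+18,q[0]-16:q[0]+16].astype(int);print(n,np.abs(a-b).mean().round(1))
f=onplane(i,0,0,0); plan(513,-370,320,PSI-90)
E
```

```text
meas [ 609.1 -131.6  340.4] 96.1 cmd [ 609.6 -131.7  341.6] psi -263.84 F [ 0.4 -0.  -0.2] t 18.8 w 34.2
turn -0.000 rad = 0 x -0.0000 | shift cm [0. 0. 0.] = 0 x [0. 0. 0.]
crop origin c0,r0 140 95 zoom 3
none 238
none None
none 238
none None
far 1.7
D 14.9
E 10.7
meas [ 609.2 -131.7  339.9] 96.1 cmd [ 609.6 -131.7  341.6] psi -263.84 F [0.  0.7 0.5] t 18.9 w 34.2
turn 0.000 rad = 1 x 0.0002 | shift cm [  2.16  12.16 -22.66] = 6 x [ 0.36   2.026 -3.777]
```

Emit:
play_rows:
  series:
    - [[0.36,2.03,-3.78],0]
    - [[0.36,2.03,-3.78],0]
    - [[0.36,2.03,-3.78],0]
    - [[0.36,2.03,-3.78],0]
    - [[0.36,2.03,-3.78],0]
    - [[0.36,2.03,-3.78],0]
    - [[0,0,0],0]
    - [[0,0,0],0]
    - [[0,0,0],0]

```text
t: 19.8
eef_pos: [513.1, -369.6, 319.3]
eef_rot: [-0.526, 0.472, 0.527, 0.472]
ft_force: [0.1, 0.7, -0.0]
gripper_width: 34.2
```

```bash
python3 - <<'E'
from h import *
led([[[.36,2.03,-3.78],0]],6); plan()
im,i,c=look2('n3.png',(513,-370),40,60,5); nut(im,i,(513,-370)); nut(im,i,(513,-370),215)
# stretch: 180..255
cs=np.clip((c.astype(float)-150)*255/105,0,255); cs=255*(cs/255)**3; cv2.imwrite('pics/zn3.png',cs.astype(np.uint8))
E
```

```text
meas [ 513.1 -369.6  319.3] 96.2 cmd [ 512.8 -370.2  320. ] psi -263.84 F [ 0.1  0.7 -0. ] t 19.8 w 34.2
turn -0.000 rad = 0 x -0.0000 | shift cm [0. 0. 0.] = 0 x [0. 0. 0.]
crop origin c0,r0 197 129 zoom 5
z 56 rect c [ 514.3 -371.5] size [10.6 26.2] long dir deg 122.1 circle [ 514.1 -371.6] px [255. 195.] 355
z 22 rect c [ 515.4 -372.9] size [34.7 37.5] long dir deg 117.8 circle [ 517.5 -372.9] px [255. 187.] 1065
z 56 rect c [ 506.2 -373.9] size [28.  31.6] long dir deg 122.1 circle [ 508.9 -373. ] px [255. 187.] 797
z 22 rect c [ 515.4 -372.9] size [34.7 37.5] long dir deg 117.8 circle [ 517.5 -372.9] px [255. 187.] 1065
```

View pics/zn3.png

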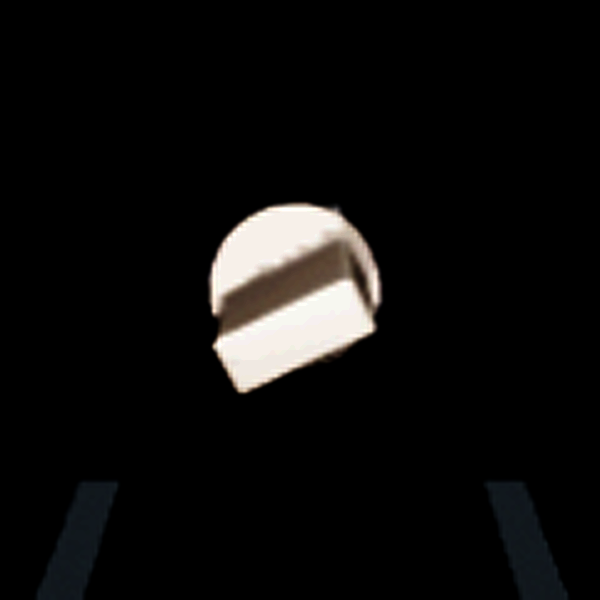

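Picture 10 shows the bar top centred at crop (293,335), 26×11 mm at 122°, which matches the automatic fit.

```bash
python3 - <<'E'
from h import *
plan(514.2,-371.6,204,-327.9)
led([[[0,0,0],.14]],8); plan(514.2,-371.6,204)
E
```

```text
meas [ 513.4 -369.3  319.6] 96.2 cmd [ 512.8 -370.2  320. ] psi -263.84 F [-0.8 -0.1 -0.4] t 19.9 w 34.4
turn 1.118 rad = 8 x 0.1398 | shift cm [11.6  -0.19  0.05] = 3 x [ 3.867 -0.063  0.015]
meas [ 513.4 -369.3  319.6] 96.2 cmd [ 512.8 -370.2  320. ] psi -328.01 F [-0.8 -0.1 -0.4] t 19.9 w 34.4
turn -0.000 rad = 0 x -0.0000 | shift cm [11.6  -0.19  0.05] = 3 x [ 3.867 -0.063  0.015]
```

Emit:
play_rows:
  series:
    - [[0,0,0],0.14]
    - [[0,0,0],0.14]
    - [[0,0,0],0.14]
    - [[0,0,0],0.14]
    - [[0,0,0],0.14]
    - [[0,0,0],0.14]
    - [[0,0,0],0.14]
    - [[0,0,0],0.14]
    - [[4,-0.2,0],0]
    - [[4,0,0],0]
    - [[2,0,0],0]
    - [[1.6,0,0],0]
    - [[0,0,0],0]

```text
t: 21.15
eef_pos: [513.8, -370.2, 201.4]
eef_rot: [-0.194, 0.681, 0.197, 0.678]
ft_force: [-1.6, -0.2, 0.3]
gripper_width: 34.5
```

Emit:
play_rows:
  series:
    - [[0,0,0],0]
    - [[0,0,0],0]
    - [[0,0,0],0]
    - [[0,0,0],0]
    - [[0,0,0],0]
    - [[0,0,0],0]
  grip: -1

```text
t: 21.75
eef_pos: [514.2, -371.9, 205.0]
eef_rot: [-0.195, 0.679, 0.195, 0.68]
ft_force: [-0.6, 2.4, 4.2]
gripper_width: 11.2
```

```bash
python3 - <<'E'
from h import *
led([[[11.6,-.2,0],0]])
p=S(-40); print(p)
plan(p[0],p[1],304,PSI-180)
E
```

```text
[603.684 -77.068]
meas [ 514.2 -371.9  205. ] 32.0 cmd [ 513.9 -371.9  204. ] psi -328.01 F [-0.6  2.4  4.2] t 21.8 w 11.2
turn 0.451 rad = 4 x 0.1127 | shift cm [-10.    28.35  12.09] = 7 x [-1.428  4.051  1.727]
```

Emit:
play_rows:
  series:
    - [[-3.3,0,0],0]
    - [[-3.3,0,0],0]
    - [[-3.4,0,0],0]
    - [[0,0,0],0.1127]
    - [[0,0,0],0.1127]
    - [[0,0,0],0.1127]
    - [[0,0,0],0.1127]
    - [[0,4.05,1.73],0]
    - [[0,4.05,1.73],0]
    - [[0,4.05,1.73],0]
    - [[0,4.05,1.73],0]
    - [[0,4.05,1.73],0]
    - [[0,4.05,1.73],0]
    - [[0,4.05,1.71],0]
    - [[2,0,0],0]
    - [[2,0,0],0]
    - [[2,0,0],0]
    - [[0.5,0,0],0]
    - [[0,0,0],0]
    - [[0,0,0],0]

```text
t: 23.75
eef_pos: [605.2, -93.4, 239.3]
eef_rot: [-0.037, 0.705, 0.055, 0.706]
ft_force: [0.0, 0.0, -0.9]
gripper_width: 10.9
```

Emit:
play_rows:
  series:
    - [[0.6,0,0],0]
    - [[0.6,0,0],0]
    - [[0.5,0,0],0]
    - [[0.4,0,0],0]
    - [[0.4,0,0],0]
    - [[0.15,0,0],0]
    - [[0.1,0,0],0]
    - [[0.05,0,0],0]
    - [[0,0,0],0]
    - [[0,0,0],0]

```text
t: 24.75
eef_pos: [604.7, -92.4, 212.0]
eef_rot: [-0.037, 0.706, 0.055, 0.705]
ft_force: [-2.1, 0.1, 7.7]
gripper_width: 11.1
```

```bash
python3 - <<'E'
from h import *
s=manip.get_state();Rt=R.from_quat(s['eef_rot']).as_matrix();print(Rt.round(4),s['qpos'].round(3),s['eef_pos'])
ps=np.degrees(np.arctan2(Rt[1,2],Rt[0,2]));print(ps, (s['eef_pos'][:2]-O)@SX,(s['eef_pos'][:2]-O)@SY)
tip=s['eef_pos']+Rt[:,0]*200; print((tip[:2]-O)@SX,(tip[:2]-O)@SY)
E
```

```text
[[-0.0019 -0.1305  0.9914]
 [ 0.0257  0.9911  0.1305]
 [-0.9997  0.0257  0.0015]] [ 0.107  0.557 -0.233 -0.037 -0.78  -3.092] [604.68407572 -92.42328818 212.04736117]
7.499751059109986 -0.6502760782731026 -55.36949761373112
-0.474571276388315 -50.21739223819944
```

Joint 6 reached its range limit, so the move was cut short. The nut is at strut y ≈ −50 and the tool axis is 1.5° off vertical, both acceptable here. I'll turn it back and keep q6 clear of its limit from now on.

Emit:
play_rows:
  series:
    - [[-0.05,0,0],-0.1406]
    - [[0,0,0],-0.1406]
    - [[0,0,0],-0.1406]
    - [[0,0,0],-0.1406]
    - [[0,0,0],-0.1406]
    - [[0,0,0],-0.1406]
    - [[0,0,0],-0.1406]
    - [[0,0,0],-0.1406]
    - [[0,0,0],-0.1406]
    - [[0,0,0],-0.1406]
    - [[0,0,0],-0.1406]
    - [[0,0,0],0]
    - [[0,0,0],0]

```text
t: 26.05
eef_pos: [605.2, -92.5, 212.0]
eef_rot: [-0.519, 0.467, 0.531, 0.48]
ft_force: [-1.1, 0.4, 4.6]
gripper_width: 11.2
```

Emit:
play_rows:
  series:
    - [[0,0,0],0]
    - [[0,0,0],0]
    - [[0,0,0],0]
    - [[0,0,0],0]
    - [[-2,0,0],0]
    - [[-3,0,0],0]
    - [[-4,0,0],0]
    - [[-4,0,0],0]
    - [[0,0,0],0]
    - [[0,0,0],0]
    - [[0,0,0],0]
  grip: -0.2

```text
t: 27.15
eef_pos: [604.5, -95.8, 339.6]
eef_rot: [-0.518, 0.467, 0.533, 0.479]
ft_force: [0.1, 0.4, 0.3]
gripper_width: 34.4
```

```bash
python3 - <<'E'
from h import *
s=manip.get_state();Rt=R.from_quat(s['eef_rot']).as_matrix();print(Rt.round(4),s['qpos'].round(3),s['eef_pos'])
im,i=look('p4.png')
s=manip.get_state();Rt=R.from_quat(s['eef_rot']).as_matrix();print(Rt.round(4),s['eef_pos'])
T=np.array(i['world_to_cam']); print((T[:3,:3]@Rt).round(4))
cv2.imwrite('pics/zp4.png',cv2.resize(im[:,:,::-1],None,fx=1.5,fy=1.5))
E
```

```text
[[-0.0044 -0.9944 -0.1053]
 [ 0.0264 -0.1054  0.9941]
 [-0.9996  0.0016  0.0267]] [ 0.101  0.416 -0.103 -0.031 -1.054 -1.551] [604.50984114 -95.83306468 339.599051  ]
[[-0.005  -0.9944 -0.1054]
 [ 0.0262 -0.1055  0.9941]
 [-0.9996  0.0022  0.0266]] [604.56946671 -95.85897784 339.26148324]
[[ 8.000e-04  4.000e-04  1.000e+00]
 [-2.723e-01 -9.622e-01  6.000e-04]
 [ 9.622e-01 -2.723e-01 -7.000e-04]]
```

View pics/zp4.png

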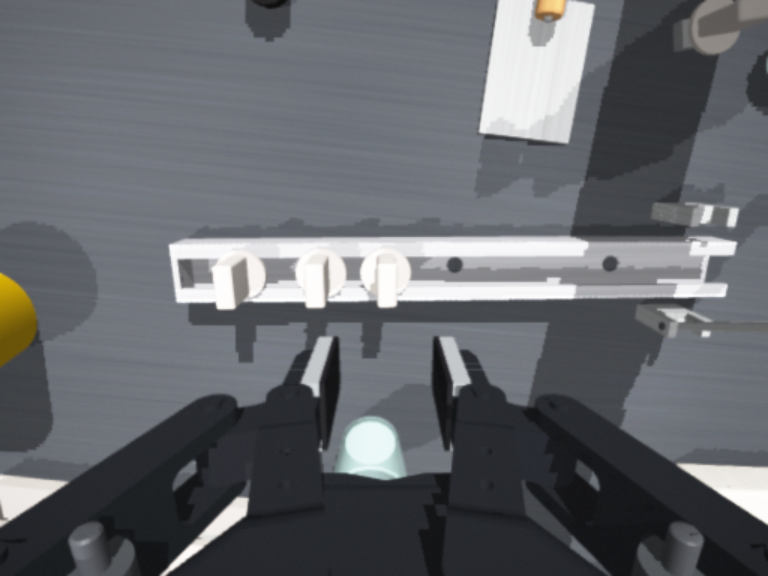

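```bash
cat >> h.py <<'E'
# --- ledger with full rotation (tool tilted ~1.5 deg) ---
def L2(rows=None,reps=1,reset=None):
    if reset is not None: p,Rm=reset
    else: d=json.load(open('l2.json')); p,Rm=np.array(d['p']),np.array(d['R'])
    for sh,t in (rows or [])*reps:
        p=p+Rm@np.array(sh,float)*10; Rm=Rm@R.from_rotvec([t,0,0]).as_matrix()
    json.dump(dict(p=list(p),R=Rm.tolist()),open('l2.json','w')); return p,Rm
def psi_of(Rm): return np.degrees(np.arctan2(Rm[1,2],Rm[0,2]))
def plan2(x,y,tz,turn=0.):
    """tool-axis point 155 mm ahead of TCP goes to (x,y,tz-155); tz ~ TCP height; turn first"""
    p,Rm=L2(); s=manip.get_state(); R2=Rm@R.from_rotvec([turn,0,0]).as_matrix()
    t=R2.T@(np.array([x,y,tz-155.])-R2[:,0]*155-p)/10; m=int(np.ceil(np.linalg.norm(t)/4.95)); n=int(np.ceil(abs(turn)/.148))
    print('meas',s['eef_pos'].round(1),'led',p.round(1),'psi m %.1f l %.1f ->%.1f'%(psi_of(R.from_quat(s['eef_rot']).as_matrix()),psi_of(Rm),psi_of(R2)),'q1 %.2f q6 %.2f'%tuple(s['qpos'][[0,5]]),'t %.1f w %.1f'%(s['t'],s['gripper_width']))
    print('turn %.3f = %d x %.4f'%(turn,n,turn/max(n,1)),'shift',t.round(2),'= %d x'%m,(t/max(m,1)).round(3))
E
python3 - <<'E'
from h import *
import pickle
s=manip.get_state()
Rm=R.from_quat(s['eef_rot']).as_matrix(); L2(reset=(np.array([604.5,-95.85,339.4]),Rm))
i=pickle.load(open('p4.png.pkl','rb')); print('D',onplane(i,715/1.5,22/1.5,22), 'strut end',onplane(i,172/1.5,270/1.5,25),'nuts',[onplane(i,u/1.5,v/1.5,22).round(1) for u,v in((240,272),(321,272),(385,271))],[S(y).round(1) for y in(-150,-95,-50)])
plan2(420,110,320,0)
plan2(420,110,320,-1.571)
E
```

```text
D [420.75053204 103.85411364  22.        ] strut end [ 617.89102291 -235.47169248   25.        ] nuts [array([ 615.5, -189.4,   22. ]), array([ 609.9, -133. ,   22. ]), array([604.8, -88.4,  22. ])] [array([ 615.5, -186.4]), array([ 609.6, -131.7]), array([604.8, -87. ])]
meas [604.6 -95.9 339.3] led [604.5 -95.8 339.4] psi m 96.1 l 96.1 ->96.1 q1 0.10 q6 -1.55 t 27.2 w 34.3
turn 0.000 = 0 x 0.0000 shift [ 2.57 16.14 21.94] = 6 x [0.428 2.689 3.657]
meas [604.6 -95.9 339.3] led [604.5 -95.8 339.4] psi m 96.1 l 96.1 ->-173.9 q1 0.10 q6 -1.55 t 27.2 w 34.3
turn -1.571 = 11 x -0.1428 shift [  2.57 -21.95  16.13] = 6 x [ 0.428 -3.658  2.689]
```

Emit:
play_rows:
  series:
    - [[0.43,2.69,3.66],0]
    - [[0.43,2.69,3.66],0]
    - [[0.43,2.69,3.66],0]
    - [[0.43,2.69,3.66],0]
    - [[0.43,2.69,3.66],0]
    - [[0.43,2.69,3.66],0]
    - [[0,0,0],0]
    - [[0,0,0],0]
    - [[0,0,0],0]

```text
t: 28.1
eef_pos: [421.6, 105.8, 320.3]
eef_rot: [-0.519, 0.467, 0.532, 0.479]
ft_force: [0.4, 0.4, -0.1]
gripper_width: 34.0
```

```bash
python3 - <<'E'
from h import *
L2([[[.43,2.69,3.66],0]],6)
im,i,c=look2('n4.png',(420,107),40,50,6); plan2(420,107,320)
for t in(238,200,170,150,130): print(t); nut(im,i,(420,107),t)
cs=255*(c/255.)**1.0; cv2.imwrite('pics/zn4.png',cs.astype(np.uint8))
E
```

```text
crop origin c0,r0 202 137 zoom 6
meas [421.8 105.5 320.3] led [420.7 106.1 319.8] psi m 96.0 l 96.1 ->96.1 q1 0.61 q6 -2.06 t 28.1 w 34.0
turn 0.000 = 0 x 0.0000 shift [-0.02  0.03 -0.31] = 1 x [-0.022  0.028 -0.314]
238
none 238
z 22 rect c [421.7 105.7] size [34.1 34.4] long dir deg 103.1 circle [424.5 104.9] px [250. 185.] 789
200
z 56 rect c [419.8 107.9] size [16.3 32.5] long dir deg 126.3 circle [416.6 105.5] px [252. 193.] 373
z 22 rect c [421.7 105.7] size [34.1 34.4] long dir deg 103.1 circle [424.5 104.9] px [250. 185.] 789
170
z 56 rect c [413.5 104.9] size [29.3 29.3] long dir deg 96.6 circle [415.4 104.1] px [250. 185.] 716
z 22 rect c [421.7 105.7] size [34.1 34.4] long dir deg 103.1 circle [424.5 104.9] px [250. 185.] 789
150
z 56 rect c [412.9 104.8] size [29.7 30.1] long dir deg 103.1 circle [415.3 104.1] px [250. 185.] 789
z 22 rect c [421.7 105.7] size [34.1 34.4] long dir deg 103.1 circle [424.5 104.9] px [250. 185.] 789
130
none 130
z 22 rect c [421.7 105.7] size [34.1 34.4] long dir deg 103.1 circle [424.5 104.9] px [250. 185.] 789
```

View pics/zn4.png

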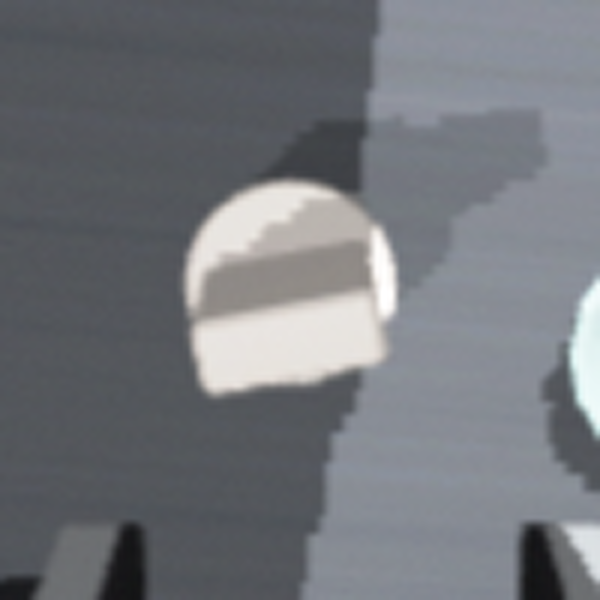

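Picture 12 shows the bar-top corners at crop (190,320), (375,292), (388,358) and (205,395), with the petri dish to the right at (590,360).

```bash
python3 - <<'E'
from h import *
import pickle
i=pickle.load(open('n4.png.pkl','rb')); f=lambda p:onplane(i,p[0]/6+202-.4,p[1]/6+137-.4,56)[:2]
P=np.array([f(p) for p in((190,320),(375,292),(388,358),(205,395))]); print(P.mean(0))
for a,b in((0,1),(3,2),(0,3),(1,2)): d=P[b]-P[a]; print(np.linalg.norm(d).round(1),(np.degrees(np.arctan2(d[1],d[0]))%180).round(1))
e=onplane(i,590/6+202,360/6+137,12);print('dish',e)
E
```

```text
[421.4476251  105.52960386]
26.9 104.6
27.2 107.6
11.5 15.7
10.1 17.2
dish [433.05778668 159.51670863  12.        ]
```

```bash
python3 - <<'E'
from h import *
p,Rm=L2(); L2(reset=(np.array([421.3,105.8,320.1]),Rm))
L2([[[0,0,0],-.1453]],12); plan2(421.4,105.6,204)
E
```

```text
meas [421.8 105.5 320.3] led [421.3 105.8 320.1] psi m 96.0 l -164.0 ->-164.0 q1 0.61 q6 -2.06 t 28.1 w 34.0
turn 0.000 = 0 x 0.0000 shift [11.6   0.74  0.06] = 3 x [3.867 0.247 0.02 ]
```

Emit:
play_rows:
  series:
    - [[0,0,0],-0.1453]
    - [[0,0,0],-0.1453]
    - [[0,0,0],-0.1453]
    - [[0,0,0],-0.1453]
    - [[0,0,0],-0.1453]
    - [[0,0,0],-0.1453]
    - [[0,0,0],-0.1453]
    - [[0,0,0],-0.1453]
    - [[0,0,0],-0.1453]
    - [[0,0,0],-0.1453]
    - [[0,0,0],-0.1453]
    - [[0,0,0],-0.1453]
    - [[4,0.74,0.06],0]
    - [[4,0,0],0]
    - [[2,0,0],0]
    - [[1.6,0,0],0]
    - [[0,0,0],0]

```text
t: 29.85
eef_pos: [422.6, 100.4, 202.3]
eef_rot: [-0.699, -0.106, 0.702, -0.089]
ft_force: [0.1, -0.3, -0.2]
gripper_width: 34.1
```

Emit:
play_rows:
  series:
    - [[0,0,0],0]
    - [[0,0,0],0]
    - [[0,0,0],0]
    - [[0,0,0],0]
    - [[0,0,0],0]
    - [[0,0,0],0]
  grip: -1

```text
t: 30.45
eef_pos: [422.6, 101.9, 205.2]
eef_rot: [0.701, 0.108, -0.699, 0.089]
ft_force: [-0.5, -0.4, 3.7]
gripper_width: 11.3
```

```bash
python3 - <<'E'
from h import *
L2([[[11.6,.74,.06],0]]); p,Rm=L2()
tu=np.radians(psi_of(Rm)-PSI); q=S(8); print(q)
plan2(q[0],q[1],304,tu)
E
```

```text
[598.5432 -29.3464]
meas [422.6 101.9 205.2] led [422.2 101.6 203.9] psi m -164.0 l -164.0 ->-173.8 q1 0.61 q6 -0.29 t 30.4 w 11.3
turn 0.171 = 2 x 0.0855 shift [-10.44  15.05 -16.14] = 5 x [-2.088  3.009 -3.229]
```

Emit:
play_rows:
  series:
    - [[-3.48,0,0],0]
    - [[-3.48,0,0],0]
    - [[-3.48,0,0],0]
    - [[0,0,0],0.0855]
    - [[0,0,0],0.0855]
    - [[0,3.01,-3.23],0]
    - [[0,3.01,-3.23],0]
    - [[0,3.01,-3.23],0]
    - [[0,3.01,-3.23],0]
    - [[0,3.01,-3.22],0]
    - [[2,0,0],0]
    - [[2,0,0],0]
    - [[1.5,0,0],0]
    - [[0,0,0],0]
    - [[0,0,0],0]
    - [[0,0,0],0]

```text
t: 32.05
eef_pos: [599.6, -31.5, 251.3]
eef_rot: [0.707, 0.048, -0.705, 0.029]
ft_force: [0.1, 0.2, -0.7]
gripper_width: 11.1
```

```bash
python3 - <<'E'
from h import *
L2([[[-10.44,0,0],0]]);L2([[[0,0,0],.0855]],2);L2([[[5.5,15.05,-16.14],0]]); q=S(8)
im,i=look('p5.png')
plan2(q[0],q[1],216)
s=manip.get_state();Rm=R.from_quat(s['eef_rot']).as_matrix()
g=s['eef_pos']+Rm[:,0]*195; print('nut foot strut x,y',(g[:2]-O)@SX,(g[:2]-O)@SY,g)
cv2.imwrite('pics/zp5.png',cv2.resize(im[60:,130:400,::-1],None,fx=2,fy=1.8,interpolation=cv2.INTER_CUBIC))
E
```

```text
meas [599.5 -31.5 251.4] led [599. -32. 249.] psi m -173.8 l -173.8 ->-173.8 q1 0.21 q6 -0.08 t 32.1 w 11.3
turn 0.000 = 0 x 0.0000 shift [ 3.3   0.23 -0.02] = 1 x [ 3.298  0.231 -0.022]
nut foot strut x,y 1.3944608522464024 10.852086623073488 [599.62413601 -26.36045907  56.47235399]
```

View pics/zp5.png

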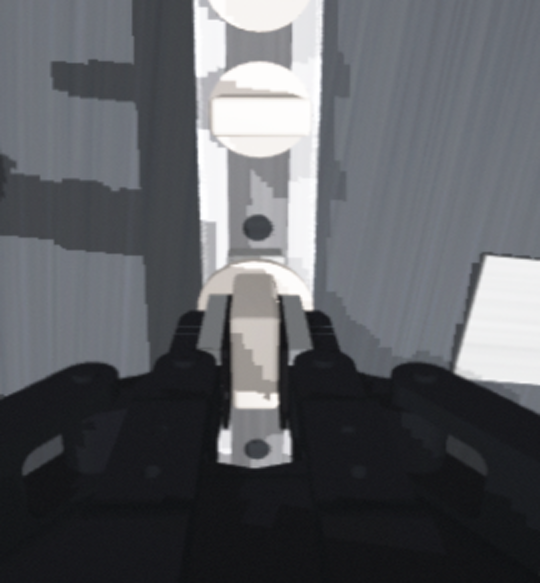

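Picture 13 shows the foot centred about 3 px left of the slot centre (256 vs 259). That agrees with the measured +1.3 mm, so I'll correct it and lower.

Emit:
play_rows:
  series:
    - [[1.2,0,0.07],0]
    - [[0.6,0,0.06],0]
    - [[0.6,0,0],0]
    - [[0.5,0,0],0]
    - [[0.4,0,0],0]
    - [[0.4,0,0],0]
    - [[0.1,0,0],0]
    - [[0,0,0],0]
    - [[0,0,0],0]

```text
t: 33.0
eef_pos: [597.9, -30.9, 212.3]
eef_rot: [0.706, 0.047, -0.706, 0.029]
ft_force: [-0.5, 0.6, -0.8]
gripper_width: 11.0
```

Emit:
play_rows:
  series:
    - [[0.1,0,0],0]
    - [[0.1,0,0],0]
    - [[0,0,0],0]
    - [[0,0,0],0]

```text
t: 33.4
eef_pos: [597.9, -30.8, 212.2]
eef_rot: [0.706, 0.048, -0.706, 0.029]
ft_force: [-2.9, 1.3, 9.7]
gripper_width: 10.9
```

Emit:
play_rows:
  series:
    - [[-0.1,0,0],0.1428]
    - [[0,0,0],0.1428]
    - [[0,0,0],0.1428]
    - [[0,0,0],0.1428]
    - [[0,0,0],0.1428]
    - [[0,0,0],0.1428]
    - [[0,0,0],0.1428]
    - [[0,0,0],0.1428]
    - [[0,0,0],0.1428]
    - [[0,0,0],0.1428]
    - [[0,0,0],0.1428]
    - [[0,0,0],0]
    - [[0,0,0],0]

```text
t: 34.7
eef_pos: [599.0, -30.5, 212.6]
eef_rot: [-0.522, 0.463, 0.533, 0.479]
ft_force: [1.5, 1.7, 5.3]
gripper_width: 11.2
```

Emit:
play_rows:
  series:
    - [[0,0,0],0]
    - [[0,0,0],0]
    - [[0,0,0],0]
    - [[0,0,0],0]
    - [[-2,0,0],0]
    - [[-3,0,0],0]
    - [[-4,0,0],0]
    - [[-4,0,0],0]
    - [[0,0,0],0]
    - [[0,0,0],0]
    - [[0,0,0],0]
  grip: -0.2

```text
t: 35.8
eef_pos: [597.5, -34.3, 339.8]
eef_rot: [-0.519, 0.467, 0.534, 0.478]
ft_force: [0.6, -0.6, 0.1]
gripper_width: 34.1
```

```bash
python3 - <<'E'
from h import *
s=manip.get_state();Rm=R.from_quat(s['eef_rot']).as_matrix();print(Rm.round(4),s['eef_pos']); L2(reset=(s['eef_pos'],Rm))
im,i=look('p6.png'); plan2(430,305,320)
# colour test of slot nuts: bar tops at z=63
for y in(-150,-95,-50,8): print(proj(i,[*S(y),63]).round(),im[tuple(np.clip(proj(i,[*S(y),60]).round().astype(int)[::-1],0,[383,511]))])
E
```

```text
[[-0.0047 -0.9942 -0.1074]
 [ 0.026  -0.1075  0.9939]
 [-0.9996  0.0018  0.0264]] [597.53137915 -34.33269856 339.78385352]
meas [597.6 -34.3 339.5] led [597.5 -34.3 339.8] psi m 96.2 l 96.2 ->96.2 q1 0.21 q6 -1.65 t 35.9 w 34.2
turn 0.000 = 0 x 0.0000 shift [ 2.93 12.98 35.06] = 8 x [0.367 1.622 4.383]
[ 82. 193.] [254 253 252]
[142. 193.] [254 253 252]
[191. 192.] [254 253 252]
[255. 192.] [254 253 252]
```

```bash
python3 - <<'E'
from h import *
import pickle
si=pickle.load(open('scene0.pkl','rb'));sd=pickle.load(open('side0.pkl','rb'))
print('bottle cap',onplane(si,329,100,165),onplane(sd,266,261,165),'jar lid',onplane(si,315,89,120),onplane(sd,311,300,120))
s,i=shot('scene','scene2.png'); d,j=shot('side','side2.png')
g=s.min(2).astype(int); sat=s.max(2)-s.min(2)
m=((g>150)&(sat<45)).astype(np.uint8); n,l,st,c=cv2.connectedComponentsWithStats(m[100:290,90:300])
print([(c[k]+[90,100]).round().tolist()+[int(st[k,4])] for k in range(1,n) if st[k,4]>15])
print(onplane(si,280,131,30))
E
```

```text
bottle cap [537.56668765 403.05657454 165.        ] [527.70326442 416.26580846 165.        ] jar lid [430.5233113  460.17380528 120.        ] [422.41924114 466.94584211 120.        ]
[[134.0, 121.0, 721], [279.0, 124.0, 25], [276.0, 133.0, 20], [252.0, 152.0, 97], [271.0, 178.0, 31], [212.0, 190.0, 377], [274.0, 185.0, 27], [240.0, 204.0, 133], [249.0, 209.0, 144], [203.0, 241.0, 874], [256.0, 266.0, 293]]
[432.87850107 303.06498983  30.        ]
```

Emit:
play_rows:
  series:
    - [[0,1.62,4.38],0]
    - [[0,1.62,4.38],0]
    - [[0,1.62,4.38],0]
    - [[0,1.62,4.38],0]
    - [[0,1.62,4.38],0]
    - [[0,1.62,4.38],0]
    - [[0,1.62,4.38],0]
    - [[0,1.62,4.38],0]
    - [[2.9,0,0],0]
    - [[0,0,0],0]
    - [[0,0,0],0]
    - [[0,0,0],0]

```text
t: 37.15
eef_pos: [432.1, 300.3, 321.8]
eef_rot: [-0.519, 0.466, 0.532, 0.479]
ft_force: [-0.4, -1.8, -0.2]
gripper_width: 33.9
```

```bash
python3 - <<'E'
from h import *
L2([[[0,1.62,4.38],0]],8);L2([[[2.9,0,0],0]])
im,i,c=look2('n5.png',(430,305),40,50,6); plan2(430,305,320)
for t in(250,238,215,200,180): print(t); nut(im,i,(430,305),t)
cv2.imwrite('pics/zn5.png',c)
E
```

```text
crop origin c0,r0 205 136 zoom 6
meas [432.2 300.2 322. ] led [430.9 300.7 320.3] psi m 96.1 l 96.2 ->96.2 q1 0.91 q6 -2.36 t 37.2 w 34.2
turn 0.000 = 0 x 0.0000 shift [0.03 0.02 0.02] = 1 x [0.034 0.017 0.023]
250
z 56 rect c [422.1 301.6] size [36.5 28.5] long dir deg 5.7 circle [422.2 300.8] px [253. 180.] 995
none None
238
z 56 rect c [421.  300.4] size [30.3 35.4] long dir deg 149.2 circle [421.8 301.2] px [253. 180.] 1054
none None
215
z 56 rect c [420.8 302.4] size [36.9 30.2] long dir deg 32.6 circle [421.8 300.8] px [253. 180.] 1102
none None
200
z 56 rect c [421.  300.5] size [31.3 36.6] long dir deg 149.2 circle [422.2 300.8] px [253. 180.] 1123
none None
180
z 56 rect c [420.2 302. ] size [40.3 30.9] long dir deg 30.9 circle [421.5 299.4] px [252. 180.] 1180
none None
```

View pics/zn5.png

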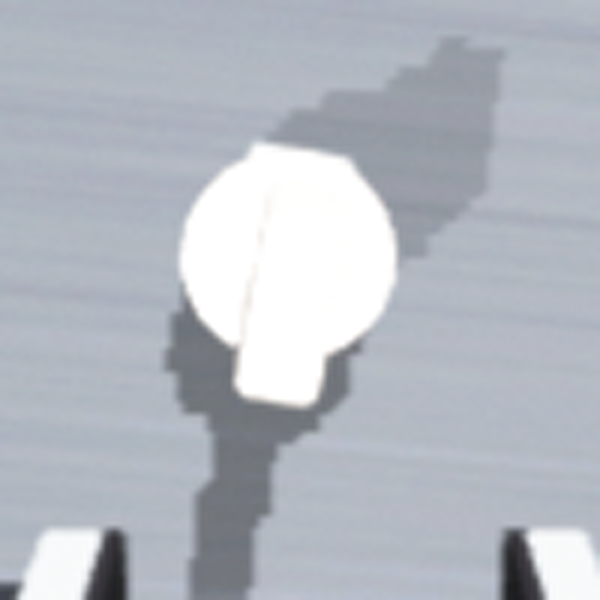

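Picture 14 shows the bar with its near short edge from (236,393) to (316,407), and its left edge from (238,380) to (270,193).

```bash
python3 - <<'E'
from h import *
import pickle
i=pickle.load(open('n5.png.pkl','rb')); f=lambda p,z=56:onplane(i,p[0]/6+205-.4,p[1]/6+136-.4,z)[:2]
ang=lambda d:(np.degrees(np.arctan2(d[1],d[0]))%180).round(1)
a,b=f((236,393)),f((316,407)); c,d=f((238,380)),f((270,193))
print('short',np.linalg.norm(b-a),ang(b-a),'long',np.linalg.norm(d-c),ang(d-c)); u=(d-c)/np.linalg.norm(d-c); ctr=(a+b)/2+14*u; print('ctr',ctr,'collar',f((289,252),22))
s=manip.get_state(); L2(reset=(s['eef_pos'],R.from_quat(s['eef_rot']).as_matrix()))
th=ang(d-c); psi=th+90; 
for k in(psi,psi-180): print(k, 'turn',-((k-96.15+180)%360-180)*np.pi/180)
E
```

```text
short 11.956940844833637 85.2 long 28.241181484363057 176.2
ctr [426.76382429 302.73228794] collar [426.34264621 302.60053702]
266.2 turn -2.9679323930163566
86.19999999999999 turn 0.1736602605734361
```

```bash
python3 - <<'E'
from h import *
L2([[[0,0,0],.0915]],2); plan2(426.6,302.7,204.5)
E
```

```text
meas [432.2 300.2 322. ] led [432.2 300.2 322. ] psi m 96.1 l 85.6 ->85.6 q1 0.91 q6 -2.36 t 37.2 w 34.2
turn 0.000 = 0 x 0.0000 shift [11.75  0.5  -0.52] = 3 x [ 3.917  0.166 -0.175]
```

Emit:
play_rows:
  series:
    - [[0,0,0],0.0915]
    - [[0,0,0],0.0915]
    - [[4,0.5,-0.5],0]
    - [[4,0,0],0]
    - [[2,0,0],0]
    - [[1.75,0,0],0]
    - [[0,0,0],0]

```text
t: 37.9
eef_pos: [426.1, 298.2, 202.2]
eef_rot: [-0.473, 0.514, 0.487, 0.523]
ft_force: [-0.1, -0.3, 0.0]
gripper_width: 34.4
```

Emit:
play_rows:
  series:
    - [[0,0,0],0]
    - [[0,0,0],0]
    - [[0,0,0],0]
    - [[0,0,0],0]
    - [[0,0,0],0]
    - [[0,0,0],0]
    - [[0,0,0],0]
  grip: -1

```text
t: 38.6
eef_pos: [426.4, 299.5, 205.1]
eef_rot: [-0.474, 0.512, 0.488, 0.525]
ft_force: [0.9, -1.9, 6.2]
gripper_width: 11.3
```

```bash
python3 - <<'E'
from h import *
s=manip.get_state(); L2(reset=(s['eef_pos'],R.from_quat(s['eef_rot']).as_matrix()))
p,Rm=L2(); tu=-np.radians(186.15-psi_of(Rm)); q=S(65); print(q)
L2([[[-11,0,0],0]]); plan2(q[0],q[1],310,tu)
E
```

```text
[592.4385  27.323 ]
meas [426.4 299.5 205.1] led [426.4 296.5 315.1] psi m 85.7 l 85.7 ->-173.9 q1 0.92 q6 -2.54 t 38.6 w 11.3
turn -1.752 = 12 x -0.1460 shift [ -0.24  28.97 -13.58] = 7 x [-0.034  4.139 -1.94 ]
```

Emit:
play_rows:
  series:
    - [[-4,0,0],0]
    - [[-4,0,0],0]
    - [[-4,0,0],0]
    - [[-4,0,0],0]
    - [[0,0,0],-0.146]
    - [[0,0,0],-0.146]
    - [[0,0,0],-0.146]
    - [[0,0,0],-0.146]
    - [[0,0,0],-0.146]
    - [[0,0,0],-0.146]
    - [[0,0,0],-0.146]
    - [[0,0,0],-0.146]
    - [[0,0,0],-0.146]
    - [[0,0,0],-0.146]
    - [[0,0,0],-0.146]
    - [[0,0,0],-0.146]
    - [[0,0,0],0]

```text
t: 40.3
eef_pos: [425.9, 295.0, 363.4]
eef_rot: [-0.706, -0.047, 0.706, -0.028]
ft_force: [0.3, 0.2, -1.0]
gripper_width: 11.2
```

Emit:
play_rows:
  series:
    - [[0,4.14,-1.94],0]
    - [[0,4.14,-1.94],0]
    - [[0,4.14,-1.94],0]
    - [[0,4.14,-1.94],0]
    - [[0,4.14,-1.94],0]
    - [[0,4.14,-1.94],0]
    - [[0,4.14,-1.94],0]
    - [[0,0,0],0]
    - [[0,0,0],0]

```text
t: 41.2
eef_pos: [592.0, 20.4, 355.5]
eef_rot: [-0.706, -0.045, 0.707, -0.026]
ft_force: [-0.2, -0.3, -1.3]
gripper_width: 11.1
```

```bash
python3 - <<'E'
from h import *
s=manip.get_state(); L2(reset=(s['eef_pos'],R.from_quat(s['eef_rot']).as_matrix())); q=S(65); plan2(q[0],q[1],250)
E
```

```text
meas [592.   20.4 355.5] led [592.   20.4 355.5] psi m -174.2 l -174.2 ->-174.2 q1 0.30 q6 -0.19 t 41.2 w 11.1
turn 0.000 = 0 x 0.0000 shift [10.55  0.   -0.12] = 3 x [ 3.518e+00  1.000e-03 -4.000e-02]
```

Emit:
play_rows:
  series:
    - [[4,0,0],0]
    - [[4,0,0],0]
    - [[2.5,0,0],0]
    - [[0,0,0],0]
    - [[0,0,0],0]
    - [[0,0,0],0]

```text
t: 41.8
eef_pos: [592.3, 25.0, 253.3]
eef_rot: [0.707, 0.047, -0.705, 0.028]
ft_force: [0.2, 0.7, -0.3]
gripper_width: 11.3
```

```bash
python3 - <<'E'
from h import *
im,i=look('p7.png'); 
for _ in range(2):
    s=manip.get_state();Rm=R.from_quat(s['eef_rot']).as_matrix(); g=s['eef_pos']+Rm[:,0]*195; print(s['eef_pos'],'foot strut x,y',(g[:2]-O)@SX,(g[:2]-O)@SY); manip.get_image('scene')
# slot and foot edges along image rows just ahead of the nut
fo=proj(i,[*S(65+14.5),25]); print('px',proj(i,[*S(65-30),25]),'scale', proj(i,[*S(35,11),25]),proj(i,[*S(35,-11),25]))
G=im.mean(2).astype(int)
r0=int(proj(i,[*S(35),25])[1]); 
for r in (r0-6,r0,r0+6): print(r,G[r,225:290].tolist())
for gz in (g[2],): 
    fr=proj(i,[*(g[:2]-SY*14.5),gz]); print('foot end',fr,proj(i,[*(g[:2]-SY*14.5+SX*9),gz]),proj(i,[*(g[:2]-SY*14.5-SX*9),gz])); print(G[int(fr[1])+2,225:290].tolist())
E
```

```text
[592.29416641  24.79139685 253.39439026] foot strut x,y 0.5858392132016902 67.69461303720773
[592.18409395  24.61740007 253.24227434] foot strut x,y 0.40691415755551535 67.54238605855505
px [256.79024605 163.08204012] scale [241.30057108 163.06356169] [272.28957717 163.1070116 ]
157 [71, 70, 87, 185, 247, 252, 252, 250, 246, 246, 246, 246, 247, 247, 248, 248, 246, 221, 158, 134, 134, 133, 133, 135, 135, 135, 135, 135, 131, 132, 133, 134, 133, 134, 136, 137, 140, 138, 136, 135, 134, 133, 135, 134, 133, 131, 129, 136, 179, 216, 225, 226, 229, 229, 229, 230, 230, 231, 235, 248, 243, 227, 170, 111, 101]
163 [73, 70, 78, 140, 235, 250, 251, 249, 246, 245, 245, 246, 247, 247, 248, 248, 246, 226, 167, 135, 134, 133, 133, 134, 135, 135, 135, 137, 152, 164, 166, 170, 168, 151, 138, 139, 141, 139, 136, 134, 133, 133, 133, 134, 132, 130, 128, 131, 176, 216, 224, 226, 228, 229, 229, 229, 230, 232, 239, 246, 248, 228, 151, 104, 100]
169 [72, 70, 69, 103, 230, 252, 253, 251, 246, 245, 246, 246, 246, 247, 248, 248, 246, 226, 166, 135, 132, 133, 132, 133, 134, 134, 134, 135, 140, 159, 173, 175, 177, 178, 179, 178, 160, 141, 137, 135, 134, 133, 134, 133, 132, 129, 127, 141, 225, 243, 243, 243, 245, 245, 246, 246, 247, 248, 252, 254, 254, 240, 149, 104, 98]
foot end [255.78585892 203.02337641] [241.16120644 202.98951288] [270.41974367 203.05434146]
[67, 68, 69, 69, 83, 154, 186, 180, 175, 172, 182, 230, 244, 246, 248, 248, 246, 217, 160, 153, 153, 152, 149, 149, 151, 152, 151, 150, 147, 144, 143, 143, 145, 145, 145, 148, 167, 189, 198, 201, 203, 204, 204, 204, 205, 197, 183, 200, 234, 242, 242, 243, 243, 243, 245, 246, 247, 251, 253, 253, 237, 150, 107, 104, 102]
```

Emit:
play_rows:
  series:
    - [[1.2,0,0.07],0]
    - [[0.6,0,0],0]
    - [[0.6,0,0],0]
    - [[0.5,0,0],0]
    - [[0.4,0,0],0]
    - [[0.4,0,0],0]
    - [[0.3,0,0],0]
    - [[0,0,0],0]
    - [[0,0,0],0]

```text
t: 42.85
eef_pos: [591.0, 25.1, 212.1]
eef_rot: [-0.706, -0.047, 0.706, -0.029]
ft_force: [-2.2, 0.1, 5.4]
gripper_width: 11.3
```

Emit:
play_rows:
  series:
    - [[0.1,0,0],0]
    - [[0.1,0,0],0]
    - [[0,0,0],0]
    - [[0,0,0],0]

```text
t: 43.25
eef_pos: [591.0, 25.2, 212.0]
eef_rot: [0.706, 0.047, -0.706, 0.029]
ft_force: [-4.7, 0.3, 15.3]
gripper_width: 11.0
```

Seated at z = 212. I'll relieve the force slightly, turn a quarter, and release.

Emit:
play_rows:
  series:
    - [[-0.2,0,0],0.1428]
    - [[0,0,0],0.1428]
    - [[0,0,0],0.1428]
    - [[0,0,0],0.1428]
    - [[0,0,0],0.1428]
    - [[0,0,0],0.1428]
    - [[0,0,0],0.1428]
    - [[0,0,0],0.1428]
    - [[0,0,0],0.1428]
    - [[0,0,0],0.1428]
    - [[0,0,0],0.1428]
    - [[0,0,0],0]
    - [[0,0,0],0]

```text
t: 44.55
eef_pos: [591.7, 25.2, 212.1]
eef_rot: [-0.521, 0.465, 0.533, 0.479]
ft_force: [1.2, -0.0, 5.0]
gripper_width: 11.4
```

Emit:
play_rows:
  series:
    - [[0,0,0],0]
    - [[0,0,0],0]
    - [[0,0,0],0]
    - [[0,0,0],0]
    - [[-2,0,0],0]
    - [[-3,0,0],0]
    - [[-4,0,0],0]
    - [[-4,0,0],0]
    - [[0,0,0],0]
    - [[0,0,0],0]
    - [[0,0,0],0]
  grip: -0.2

```text
t: 45.65
eef_pos: [590.6, 21.7, 339.8]
eef_rot: [-0.518, 0.467, 0.533, 0.479]
ft_force: [0.3, 0.2, -0.3]
gripper_width: 33.9
```

```bash
python3 - <<'E'
from h import *
s=manip.get_state(); L2(reset=(s['eef_pos'],R.from_quat(s['eef_rot']).as_matrix())); print(s['eef_pos'],s['qpos'].round(2))
im,i=look('p8.png')
cv2.imwrite('pics/zp8.png',cv2.resize(im[60:330,:,::-1],None,fx=1.56,fy=1.8))
S0,si=shot('scene','scene3.png'); D0,sd=shot('side','side3.png')
a=cv2.resize(S0[140:280,160:300,::-1],(400,400),interpolation=cv2.INTER_CUBIC);b=cv2.resize(D0[130:250,220:340,::-1],(400,400),interpolation=cv2.INTER_CUBIC)
c=cv2.resize(im[150:350,56:512,::-1],(800,200)); 
cv2.imwrite('pics/c8.png',np.vstack([np.hstack([a,b]),cv2.resize(im[110:250,:,::-1],(800,200))]))
E
```

```text
[590.62904675  21.65223905 339.82067292] [ 0.3   0.38 -0.16 -0.03 -1.03 -1.75]
```

View pics/c8.png

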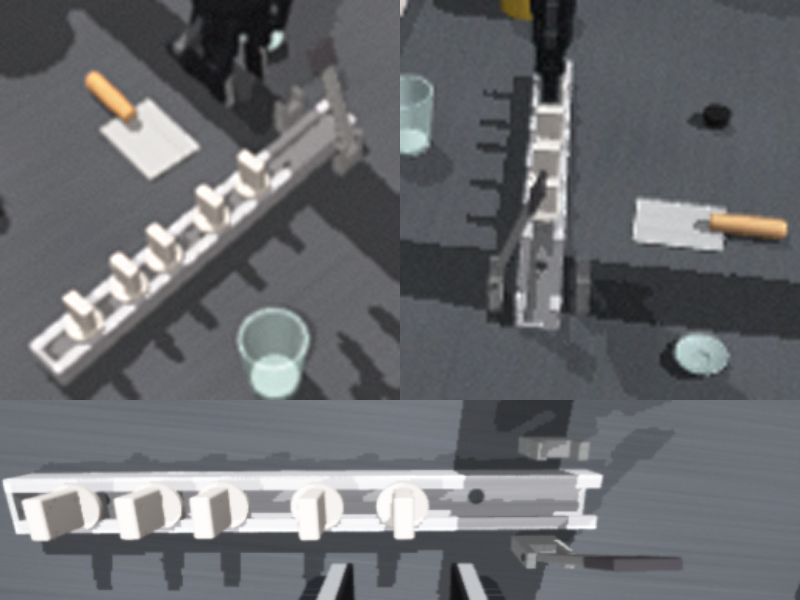

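Picture 15 shows all five nuts standing in the slot with their bars square across, and the keeper raised. Next I'll measure the keeper's tab in the plane strut y = 165.

```bash
python3 - <<'E'
from h import *
import pickle
w=pickle.load(open('p8.png.pkl','rb'));si=manip.camera_info('scene');sd=manip.camera_info('side')
def pl(i,u,v):
    c,d=ray(i,u,v); n=np.array([*SY,0]); p0=np.array([*S(165),0]); q=c+d*(((p0-c)@n)/(d@n)); xs=(q[:2]-O)@SX; print(q.round(1),'xs %.1f z %.1f  ang %.2f r %.1f'%(xs,q[2],np.arctan2(q[2]-33,40-xs),np.hypot(q[2]-33,40-xs)))
pl(w,419,224);pl(w,436.5,224);pl(sd,262,185);pl(si,271,159); print('hinge',S(165,40),'tabclosed',S(165,-65),'open',S(165,40))
# tab: dark pixels
print([proj(w,[*S(165,40-105*np.cos(a)),33+105*np.sin(a)]).round() for a in(1.2,1.4,1.57,1.8)])
E
```

```text
[577.1 126.2 151.2] xs -4.7 z 151.2  ang 1.21 r 126.4
[570.6 125.5 166.8] xs -11.2 z 166.8  ang 1.21 r 143.2
[580.4 126.6 136.4] xs -1.3 z 136.4  ang 1.19 r 111.3
[582.1 126.8 132.2] xs 0.4 z 132.2  ang 1.19 r 106.8
hinge [621.4965 131.027 ] tabclosed [517.1055 119.7815] open [621.4965 131.027 ]
[array([401., 222.]), array([401., 251.]), array([398., 275.]), array([392., 301.])]
```

```bash
cat >> h.py <<'E'
def tips(W,y=165.,start=None):
    """W: list of (strut x, z) for the fingertip centre at strut y; prints tool shifts (cm) between them from the ledger pose"""
    p,Rm=L2(); tp=p+Rm[:,0]*173.4
    for xs,z in W:
        q=np.array([*S(y,xs),z]); print(np.round(Rm.T@(q-tp)/10,2).tolist(),'xs %.0f z %.0f'%(xs,z)); tp=q
E
python3 - <<'E'
from h import *
import pickle
s=manip.get_state(); L2(reset=(s['eef_pos'],R.from_quat(s['eef_rot']).as_matrix()))
w=pickle.load(open('p8.png.pkl','rb'))
for px in((522,447),(588,450)): q=onplane(w,px[0]*.64,110+(px[1]-400)*.7,42); print('cheek',(q[:2]-O)@SX,(q[:2]-O)@SY)
th=np.linspace(1.2,0,16); c,n=np.cos(th),np.sin(th)
W=[(45,185),(45,130)]+[(40-105*a+5*b+11*b,33+105*b+5*a) for a,b in zip(c,n)]
tips(W)
E
```

```text
cheek -42.93555956920929 140.2682149294437
cheek -40.96067285214874 181.79295433145865
[-1.63, -4.73, 10.15] xs 45 z 185
[5.5, -0.01, -0.14] xs 45 z 130
[-0.26, 2.81, 0.0] xs 17 z 133
[0.3, 0.82, -0.01] xs 9 z 130
[0.36, 0.8, -0.01] xs 1 z 126
[0.42, 0.77, -0.01] xs -7 z 122
[0.48, 0.74, -0.01] xs -15 z 117
[0.53, 0.71, -0.01] xs -22 z 112
[0.58, 0.67, -0.02] xs -28 z 106
[0.63, 0.63, -0.02] xs -35 z 100
[0.67, 0.58, -0.02] xs -40 z 93
[0.71, 0.53, -0.02] xs -46 z 86
[0.74, 0.47, -0.02] xs -50 z 78
[0.77, 0.41, -0.02] xs -55 z 71
[0.8, 0.35, -0.02] xs -58 z 63
[0.82, 0.29, -0.02] xs -61 z 55
[0.83, 0.23, -0.02] xs -63 z 46
[0.84, 0.16, -0.02] xs -65 z 38
```

Emit:
play_rows:
  series:
    - [[-2,0,0],0]
    - [[0,-2.4,0],0]
    - [[0,-2.33,0],0]
    - [[0,0,3.4],0]
    - [[0,0,3.4],0]
    - [[0,0,3.35],0]
    - [[2,0,0],0]
    - [[2,0,0],0]
    - [[1.9,0,-0.14],0]
    - [[0,0,0],0]
    - [[0,0,0],0]
    - [[0,0,0],0]
  grip: -1

```text
t: 47.0
eef_pos: [628.0, 127.3, 305.8]
eef_rot: [-0.52, 0.466, 0.532, 0.48]
ft_force: [-0.3, -0.4, 0.9]
gripper_width: -0.2
```

```bash
python3 - <<'E'
from h import *
s=manip.get_state();Rm=R.from_quat(s['eef_rot']).as_matrix(); g=s['eef_pos']+Rm[:,0]*173.4; print('tip',g,'strut',(g[:2]-O)@SX,(g[:2]-O)@SY,s['gripper_width'],s['ft_force'].round(1),s['qpos'].round(2))
d,i=shot('side','side4.png'); e,j=shot('scene','scene4.png')
cv2.imwrite('pics/c9.png',np.hstack([cv2.resize(e[110:230,210:330,::-1],(400,400),interpolation=cv2.INTER_CUBIC),cv2.resize(d[130:250,210:330,::-1],(400,400),interpolation=cv2.INTER_CUBIC)]))
E
```

```text
tip [627.97573822 131.88400473 132.44292654] strut 46.52960584725229 165.14227593530248 -0.15243271405312067 [-0.3 -0.4  0.9] [ 0.45  0.49 -0.07 -0.03 -1.   -1.9 ]
```

Emit:
play_rows:
  series:
    - [[0,1.4,0],0]
    - [[0,1.4,0],0]
    - [[0.3,0.82,0],0]
    - [[0.36,0.8,0],0]
    - [[0.42,0.77,0],0]
    - [[0.48,0.74,0],0]
    - [[0.53,0.71,0],0]
    - [[0,0,0],0]
    - [[0,0,0],0]

```text
t: 48.0
eef_pos: [561.5, 120.8, 283.6]
eef_rot: [-0.519, 0.466, 0.533, 0.479]
ft_force: [-0.2, 0.2, 0.2]
gripper_width: 0.0
```

```bash
python3 - <<'E'
from h import *
s=manip.get_state();Rm=R.from_quat(s['eef_rot']).as_matrix(); g=s['eef_pos']+Rm[:,0]*173.4; print('tip',g,'strut',(g[:2]-O)@SX,(g[:2]-O)@SY,s['ft_force'].round(1))
d,i=shot('side','side5.png'); o=cv2.imread('pics/side4.png')
cv2.imwrite('pics/c10.png',np.hstack([cv2.resize(o[140:230,215:305],(400,400),interpolation=cv2.INTER_CUBIC),cv2.resize(d[140:230,215:305,::-1],(400,400),interpolation=cv2.INTER_CUBIC)]))
L2(reset=(s['eef_pos'],Rm)); th=np.linspace(.8,0,11)[1:]; c,n=np.cos(th),np.sin(th); tips([(40-105*a+5*b+11*b,33+105*b+5*a) for a,b in zip(c,n)])
E
```

```text
tip [561.04884591 125.29709742 110.24722992] strut -20.714568261707452 165.7614428563391 [-0.2  0.2  0.2]
[0.42, 0.77, -0.09] xs -28 z 106
[0.63, 0.63, -0.02] xs -35 z 100
[0.67, 0.58, -0.02] xs -40 z 93
[0.71, 0.53, -0.02] xs -46 z 86
[0.74, 0.47, -0.02] xs -50 z 78
[0.77, 0.42, -0.02] xs -55 z 71
[0.8, 0.36, -0.02] xs -58 z 63
[0.81, 0.29, -0.02] xs -61 z 55
[0.83, 0.23, -0.02] xs -63 z 46
[0.84, 0.16, -0.02] xs -65 z 38
```

Emit:
play_rows:
  series:
    - [[0.42,0.77,-0.09],0]
    - [[0.63,0.63,-0.02],0]
    - [[0.67,0.58,-0.02],0]
    - [[0.71,0.53,-0.02],0]
    - [[0.74,0.47,-0.02],0]
    - [[0.77,0.42,-0.02],0]
    - [[0.8,0.36,-0.02],0]
    - [[0.81,0.29,-0.02],0]
    - [[0.83,0.23,-0.02],0]
    - [[0.3,0.16,-0.02],0]
    - [[0.3,0,0],0]
    - [[0,0,0],0]
    - [[0,0,0],0]

```text
t: 49.35
eef_pos: [517.7, 115.2, 214.1]
eef_rot: [-0.519, 0.466, 0.532, 0.479]
ft_force: [-0.2, -1.3, 0.8]
gripper_width: -0.3
```

Emit:
play_rows:
  series:
    - [[0.2,0,0],0]
    - [[0.2,0,0],0]
    - [[0,0,0],0]
    - [[0,0,0],0]

```text
t: 49.75
eef_pos: [517.5, 115.3, 209.9]
eef_rot: [-0.519, 0.466, 0.532, 0.479]
ft_force: [-0.4, 0.1, -0.0]
gripper_width: -0.2
```

Emit:
play_rows:
  series:
    - [[0.15,0,0],0]
    - [[0.15,0,0],0]
    - [[0,0,0],0]
    - [[0,0,0],0]

```text
t: 50.15
eef_pos: [517.5, 115.4, 209.1]
eef_rot: [-0.52, 0.466, 0.532, 0.479]
ft_force: [-3.7, -0.7, 13.6]
gripper_width: 0.1
```

The tab hit its stop, with 13.6 N at tip height 35.8 mm (face height 36 mm when closed). Retreating and checking.

Emit:
play_rows:
  series:
    - [[-1,0,0],0]
    - [[-3,0,0],0]
    - [[-4,0,0],0]
    - [[-4,0,0],0]
    - [[-4,4,0],0]
    - [[0,4,0],0]
    - [[0,0,0],0]
    - [[0,0,0],0]
    - [[0,0,0],0]

```text
t: 51.05
eef_pos: [443.4, 103.6, 362.2]
eef_rot: [-0.519, 0.466, 0.532, 0.479]
ft_force: [0.1, -0.6, -0.7]
gripper_width: 0.1
```

```bash
python3 - <<'E'
from h import *
print(manip.get_state()['eef_pos'])
e,j=shot('scene','scene6.png'); d,i=shot('side','side6.png'); w,k=look('p9.png')
for nm,c in(('scene',j),('side',i),('wrist',k)): print(nm,'tab0',proj(c,[*S(165,-65),36]).round(),'tab.3',proj(c,[*S(165,40-105*np.cos(.3)),36+105*np.sin(.3)]).round())
a=cv2.resize(e[140:280,160:300,::-1],(400,400),interpolation=cv2.INTER_CUBIC);b=cv2.resize(d[130:250,220:340,::-1],(400,400),interpolation=cv2.INTER_CUBIC)
cv2.imwrite('pics/c11.png',np.vstack([np.hstack([a,b]),cv2.resize(w[150:300,:,::-1],(800,200))]))
o=cv2.imread('pics/scene0.png')[:,:,::-1].astype(int)
for n,(u,v) in dict(bottle=(325,122),jar=(313,102),pail=(128,315),spatula=(210,185),dish=(252,153),beaker=(256,264),stopper=(155,213)).items():
    A=o[v-18:v+18,u-18:u+18];B=e[v-18:v+18,u-18:u+18].astype(int); print(n,np.abs(A-B).mean().round(1))
E
```

```text
[443.3714657  103.55889187 362.22912053]
scene tab0 [254. 171.] tab.3 [255. 165.]
side tab0 [282. 211.] tab.3 [281. 204.]
wrist tab0 [258. 240.] tab.3 [258. 258.]
bottle 2.0
jar 3.0
pail 1.8
spatula 9.4
dish 9.8
beaker 2.4
stopper 6.6
```

View pics/c11.png

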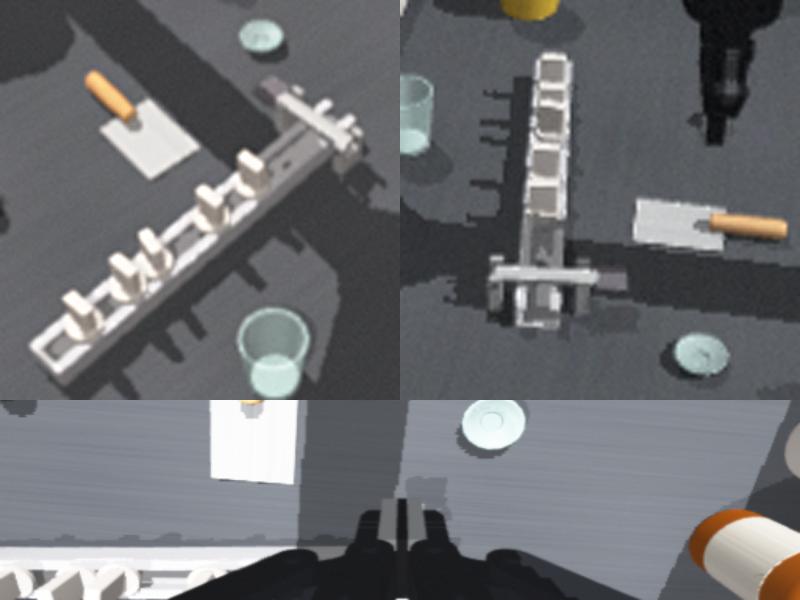

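Picture 16 shows the keeper lying flat across the strut in its catch. The third nut has shifted along the slot in the scene view, from (162,245) to (152,253), and it may also have turned; this is probably the announced knock. I'll go back over the slot and measure it.

```bash
python3 - <<'E'
from h import *
s=manip.get_state(); L2(reset=(s['eef_pos'],R.from_quat(s['eef_rot']).as_matrix()))
p,Rm=L2(); t=Rm.T@(np.array([604.5,-95.9,339.6])-p)/10; print(t.round(2))
E
```

```text
[  1.66 -13.9  -21.58]
```

Emit:
play_rows:
  series:
    - [[0,-2.32,-3.6],0]
    - [[0,-2.32,-3.6],0]
    - [[0,-2.32,-3.6],0]
    - [[0,-2.32,-3.6],0]
    - [[0,-2.32,-3.6],0]
    - [[0,-2.3,-3.58],0]
    - [[1.66,0,0],0]
    - [[0,0,0],0]
    - [[0,0,0],0]
    - [[0,0,0],0]

```text
t: 52.2
eef_pos: [604.0, -95.5, 340.7]
eef_rot: [-0.52, 0.466, 0.532, 0.479]
ft_force: [0.1, 0.6, 0.4]
gripper_width: -0.0
```

```bash
cat > m.py <<'E'
from h import *
import sys
from scipy import ndimage
def bars(fn):
    """near-side (robot side is up in the picture?) outline test: bright blob per nut, direction of the bar from the top-face edges"""
    import pickle
    i=pickle.load(open(fn+'.pkl','rb')); im=cv2.imread('pics/'+fn); g=cv2.cvtColor(im,cv2.COLOR_BGR2GRAY)
    return i,im,g
E
python3 - <<'E'
from m import *
s=manip.get_state(); print(s['eef_pos']); im,i=look('p10.png')
i4,im4,g4=bars('p4.png'); i5,im5,g5=bars('p10.png')
for nm,g,inf in(('p4',g4,i4),('p10',g5,i5)):
    print(nm)
    for r in range(168,208,3): print(r,' '.join('%3d'%v for v in g[r,195:285:2]))
E
```

```text
[603.97178665 -95.47894523 340.66000962]
p4
168 248 248 248 248 241 250 253 253 248 245 245 245 245 243 232 230 230 231 231 231 230 231 232 247 248 247 243 252 253 253 249 245 245 245 245 242 233 230 231 231 230 231 230 234 244
171 225 224 231 251 253 253 237 233 234 234 235 221 232 246 245 239 198 181 180 181 179 181 181 199 217 251 253 253 221 229 233 235 235 235 241 246 245 235 171 164 164 165 165 165 173
174 140 168 245 253 253 238 235 235 236 236 228 162 223 246 246 246 240 158 136 137 136 137 137 155 251 253 253 253 202 230 236 236 236 236 232 245 246 246 228 141 136 138 136 137 147
177 179 221 253 253 251 254 254 254 254 253 213 134 223 246 246 246 246 224 138 135 135 136 136 241 253 253 253 253 220 253 254 254 254 254 251 241 245 245 245 179 136 136 138 173 180
180 162 242 253 253 250 254 254 254 253 252 208 134 207 245 245 245 245 242 146 137 137 136 151 250 253 253 253 242 211 252 254 253 253 253 249 240 245 245 245 217 138 138 137 138 137
183 133 235 253 253 248 254 254 253 253 252 212 134 201 245 245 245 245 244 147 136 134 134 143 248 253 253 253 242 211 252 254 253 253 
[... 3399 characters left out ...]
 253 252 211 164 208 218 250 254 255 254 254 254 254 247 253 253 253 252 252 240 255 254 254 255 254 254 254 255 254 254 255 253 252 254 254 253 252
201  81  82  80  81 224 253 253 253 253 252 215  86  77  77  78  78  78  77  79  77  76  98 144 220 240 250 247 129  75  75  75  75  73  75  75  75  76  74  74  73  73  75  74  73  73
204  72  71  71  71  99 165 170 171 168 165 108  70  70  71  71  72  72  73  71  71  71  71  72  71  72  74  76  73  73  73  72  71  73  73  72  73  71  72  72  72  71  71  72  73  72
207  73  72  71  71  73  73  72  72  72  72  72  72  72  72  73  72  71  69  70  68  68  68  67  66  68  67  68  68  70  70  69  70  70  70  69  72  70  71  71  73  72  72  72  72  72
```

```bash
python3 - <<'E'
from m import *
i,im,g=bars('p10.png')
def edge(rows,lo,hi,name):
    # top face = run of >=251 inside columns lo..hi ; keep the longest run per row
    L=[];Rr=[]
    for r in rows:
        b=(g[r,lo:hi]>=252).astype(int); lab,n=ndimage.label(b); 
        if n: k=1+np.argmax([np.sum(lab==j) for j in range(1,n+1)]); w=np.where(lab==k)[0]; L.append(onplane(i,lo+w[0]-.5,r,63)[:2]);Rr.append(onplane(i,lo+w[-1]+.5,r,63)[:2])
    L,Rr=map(np.array,(L,Rr)); tr=lambda P:np.stack([(P-O)@SX,(P-O)@SY],1); L,Rr=tr(L),tr(Rr)
    a=[np.degrees(np.arctan(np.polyfit(P[:,0],P[:,1],1)[0])).round(1) for P in(L,Rr)]
    print(name,'edge angles vs strut x (deg)',a,'mid y %.1f'%((L[:,1]+Rr[:,1]).mean()/2),'width %.1f'%np.abs(Rr[:,1]-L[:,1]).mean(),'x range',L[:,0].min().round(1),L[:,0].max().round(1))
edge(range(178,200),238,256,'nut3'); edge(range(178,200),201,218,'nut2')
u=proj(i,[*S(8),63]); u1=proj(i,[*S(-150),63]); u5=proj(i,[*S(65),63]); print(u,u1,u5)
for nm,c in(('nut4',u),('nut1',u1),('nut5',u5)): edge(range(178,200),int(c[0])-15,int(c[0])+15,nm)
E
```

```text
nut3 edge angles vs strut x (deg) [np.float64(-14.3), np.float64(-15.6)] mid y -62.9 width 8.8 x range -12.2 7.6
nut2 edge angles vs strut x (deg) [np.float64(2.1), np.float64(-0.7)] mid y -96.6 width 8.5 x range -12.4 7.4
[321.92963307 190.48722133] [149.63934921 191.6049821 ] [382.2398411  190.08646641]
nut4 edge angles vs strut x (deg) [np.float64(1.3), np.float64(-0.5)] mid y 10.6 width 8.3 x range -11.9 8.2
nut1 edge angles vs strut x (deg) [np.float64(-0.3), np.float64(-1.4)] mid y -151.0 width 8.7 x range -12.8 7.0
nut5 edge angles vs strut x (deg) [np.float64(1.5), np.float64(-0.1)] mid y 66.9 width 8.0 x range -11.6 8.7
```

Nut 3 has been knocked to strut y ≈ −63 and is 15° off square. That is inside the 20° limit, but I'll correct it. The others are within about 2°. I'll grip it by the bar ends, with the jaws across the strut, to square it and move it clear of nut 2.

```bash
python3 - <<'E'
from h import *
s=manip.get_state(); Rm=R.from_quat(s['eef_rot']).as_matrix(); L2(reset=(s['eef_pos'],Rm))
tu=-np.radians(186.15-psi_of(Rm)); print(psi_of(Rm),tu); q=S(-62.3,-.3); plan2(q[0],q[1],250,tu)
E
```

```text
96.1517547848102 -1.5707657000222948
meas [603.9 -95.4 341. ] led [603.9 -95.4 341. ] psi m 96.2 l 96.2 ->-173.9 q1 0.10 q6 -1.55 t 52.2 w -0.2
turn -1.571 = 11 x -0.1428 shift [ 9.08  1.04 -0.09] = 2 x [ 4.539  0.522 -0.045]
```

Emit:
play_rows:
  series:
    - [[0,0,0],-0.1428]
    - [[0,0,0],-0.1428]
    - [[0,0,0],-0.1428]
    - [[0,0,0],-0.1428]
    - [[0,0,0],-0.1428]
    - [[0,0,0],-0.1428]
    - [[0,0,0],-0.1428]
    - [[0,0,0],-0.1428]
    - [[0,0,0],-0.1428]
    - [[0,0,0],-0.1428]
    - [[0,0,0],-0.1428]
    - [[0,1.04,-0.09],0]
    - [[4,0,0],0]
    - [[4,0,0],0]
    - [[0.5,0,0],0]
    - [[0,0,0],0]
    - [[0,0,0],0]
    - [[0,0,0],0]
  grip: 0.3
  squeeze: 25

```text
t: 54.05
eef_pos: [606.5, -104.1, 257.3]
eef_rot: [0.707, 0.047, -0.705, 0.028]
ft_force: [-0.8, 0.2, -0.3]
gripper_width: 55.4
```

```bash
python3 - <<'E'
from h import *
s=manip.get_state(); Rm=R.from_quat(s['eef_rot']).as_matrix(); L2(reset=(s['eef_pos'],Rm)); q=S(-62.3,-.3); plan2(q[0],q[1],215)
g=s['eef_pos']+Rm[:,0]*155; print((g[:2]-O)@SX,(g[:2]-O)@SY)
E
```

```text
meas [ 606.5 -104.1  257.3] led [ 606.5 -104.1  257.3] psi m -173.9 l -173.9 ->-173.9 q1 0.09 q6 0.04 t 54.0 w 55.4
turn 0.000 = 0 x 0.0000 shift [4.24 0.02 0.13] = 1 x [4.238 0.019 0.134]
0.8038100059988381 -63.185371521739114
```

Emit:
play_rows:
  series:
    - [[1.5,0,0.13],0]
    - [[1.5,0,0],0]
    - [[1.2,0,0],0]
    - [[0,0,0],0]
    - [[0,0,0],0]

```text
t: 54.55
eef_pos: [604.7, -103.1, 213.5]
eef_rot: [0.706, 0.047, -0.706, 0.028]
ft_force: [1.1, -0.3, 0.6]
gripper_width: 55.6
```

Emit:
play_rows:
  series:
    - [[0,0,0],0]
    - [[0,0,0],0]
    - [[0,0,0],0]
    - [[0,0,0],0]
    - [[0,0,0],0]
    - [[0,0,0],0]
    - [[0,0,0],0]
  grip: -1

```text
t: 55.25
eef_pos: [604.7, -103.1, 213.9]
eef_rot: [0.706, 0.047, -0.706, 0.029]
ft_force: [-1.9, 0.3, 5.7]
gripper_width: 28.8
```

Emit:
play_rows:
  series:
    - [[0,-0.1,0],0]
    - [[0,-0.2,0],0]
    - [[0,-0.2,0],0]
    - [[0,-0.2,0],0]
    - [[0,-0.1,0],0]
    - [[0,0,0],0]
    - [[0,0,0],0]
  grip: -1
  squeeze: 60

```text
t: 55.95
eef_pos: [604.2, -95.6, 214.1]
eef_rot: [0.707, 0.047, -0.705, 0.029]
ft_force: [-0.4, -3.2, 5.5]
gripper_width: 26.8
```

Width is now 26.8 mm, so the bar ends lie flat against the pads, and the nut has moved 8 mm in +y. Releasing and verifying.

Emit:
play_rows:
  series:
    - [[0,0,0],0]
    - [[0,0,0],0]
    - [[0,0,0],0]
    - [[0,0,0],0]
    - [[0,0,0],0]
    - [[-2,0,0],0]
    - [[-3,0,0],0]
    - [[-4,0,0],0]
    - [[-4,0,0],0]
    - [[0,0,0],0]
  grip: 0.3

```text
t: 56.95
eef_pos: [605.2, -98.7, 350.0]
eef_rot: [0.711, 0.047, -0.702, 0.029]
ft_force: [0.2, 0.5, -0.4]
gripper_width: 55.6
```

Emit:
play_rows:
  series:
    - [[0,0,0],0.1428]
    - [[0,0,0],0.1428]
    - [[0,0,0],0.1428]
    - [[0,0,0],0.1428]
    - [[0,0,0],0.1428]
    - [[0,0,0],0.1428]
    - [[0,0,0],0.1428]
    - [[0,0,0],0.1428]
    - [[0,0,0],0.1428]
    - [[0,0,0],0.1428]
    - [[0,0,0],0.1428]
    - [[0,0,0],0]
    - [[0,0,0],0]
    - [[0,0,0],0]

```text
t: 58.35
eef_pos: [603.7, -98.5, 342.8]
eef_rot: [-0.52, 0.466, 0.533, 0.479]
ft_force: [0.2, 0.1, -0.5]
gripper_width: 55.6
```

```bash
cat > chk.py <<'E'
from m import *
def edge(g,i,y):
    c=int(proj(i,[*S(y),63])[0]); v=int(proj(i,[*S(y),63])[1]); lo,hi=c-15,c+15; L=[];Rr=[]
    for r in range(v-13,v+9):
        b=(g[r,lo:hi]>=252).astype(int); lab,n=ndimage.label(b)
        if n: k=1+np.argmax([np.sum(lab==j) for j in range(1,n+1)]); w=np.where(lab==k)[0]; L.append(onplane(i,lo+w[0]-.5,r,63)[:2]);Rr.append(onplane(i,lo+w[-1]+.5,r,63)[:2])
    tr=lambda P:np.stack([(np.array(P)-O)@SX,(np.array(P)-O)@SY],1); L,Rr=tr(L),tr(Rr)
    print(y,'deg',[np.degrees(np.arctan(np.polyfit(P[:,0],P[:,1],1)[0])).round(1) for P in(L,Rr)],'y %.1f'%((L[:,1]+Rr[:,1]).mean()/2),'w %.1f'%np.abs(Rr[:,1]-L[:,1]).mean(),'x',L[:,0].min().round(1),L[:,0].max().round(1))
def run(fn):
    print(manip.get_state()['eef_pos'].round(1)); look(fn); i,im,g=bars(fn)
    for y in(-151,-96,-54,10,66): edge(g,i,y)
E
python3 -c "
from chk import *
run('p11.png')
i,im,g=bars('p11.png')
c=proj(i,[*S(-55),63]).astype(int)
for r in range(c[1]-16,c[1]+18,3): print(r,' '.join('%3d'%v for v in g[r,c[0]-18:c[0]+18:2]))
e,j=shot('scene','scene7.png'); d,k=shot('side','side7.png')
for n,I,f in(('scene',e,j),('side',d,k)):
  for th in(0,.1,.3,.6): u=proj(f,[*S(165,40-105*np.cos(th)),36+105*np.sin(th)]).round().astype(int); print(n,th,u,I[u[1],u[0]])
"
```

```text
[603.7 -98.5 342.8]
-151 deg [np.float64(-8.0), np.float64(-8.3)] y -151.5 w 8.9 x -13.0 6.9
-96 deg [np.float64(0.4), np.float64(-1.1)] y -96.5 w 8.8 x -12.7 7.3
-54 deg [np.float64(-7.0), np.float64(-7.8)] y -54.7 w 8.9 x -12.5 7.6
10 deg [np.float64(1.1), np.float64(-0.4)] y 10.7 w 8.6 x -13.2 7.1
66 deg [np.float64(2.0), np.float64(0.9)] y 66.8 w 8.3 x -13.0 7.5
175 134 180 253 253 253 253 253 212 223 254 254 254 251 242 239 245 244 177
178 136 243 253 253 253 253 249 164 247 254 254 253 253 253 237 244 245 215
181 139 244 253 253 253 253 231 189 252 254 253 253 253 249 236 245 245 218
184 135 216 253 253 253 252 175 240 253 253 253 253 253 237 245 245 245 193
187 217 184 249 253 253 240 165 251 253 253 253 253 250 238 245 247 248 218
190 206 143 161 247 253 211 230 253 253 253 253 253 244 252 253 249 227 224
193 247 247 245 190 214 164 247 253 253 253 253 252 244 250 223 231 247 247
196 247 247 246 244 217 206 252 253 253 253 252 247 238 243 247 248 247 248
199 251 252 248 250 228 236 253 253 253 253 252 220 233 234 227 233 233 225
202  73  73  72  73  73  81 121 165 226 244 244 113  72  73  72  72  73  73
205  71  71  71  72  70  72  70  73  71  74  73  73  72  73  75  72  73  71
208  71  71  69  70  68  68  68  69  69  68  69  68  70  70  72  70  71  70
scene 0 [254 171] [79 74 79]
scene 0.1 [254 169] [89 83 88]
scene 0.3 [255 165] [101 101 104]
scene 0.6 [259 160] [71 73 76]
side 0 [282 211] [69 65 71]
side 0.1 [282 209] [55 57 59]
side 0.3 [281 204] [70 72 75]
side 0.6 [277 196] [ 93  96 101]
```

```bash
python3 -c "
from chk import *
run('p12.png')
i,im,g=bars('p12.png'); 
c=proj(i,[*S(-151),63]).astype(int)
for r in range(c[1]-16,c[1]+18,3): print(r,' '.join('%3d'%v for v in g[r,c[0]-18:c[0]+18:2]))
i,im,g=bars('p10.png'); print('p10')
for r in range(c[1]-16,c[1]+18,3): print(r,' '.join('%3d'%v for v in g[r,c[0]-18:c[0]+18:2]))
"
```

```text
[603.7 -98.5 343. ]
-151 deg [np.float64(-0.1), np.float64(-1.8)] y -151.0 w 8.7 x -13.0 7.0
-96 deg [np.float64(0.6), np.float64(-2.2)] y -96.5 w 8.8 x -12.6 7.4
-54 deg [np.float64(-14.3), np.float64(-15.4)] y -55.0 w 8.9 x -13.3 6.7
10 deg [np.float64(1.7), np.float64(0.0)] y 10.6 w 8.6 x -13.0 7.3
66 deg [np.float64(2.5), np.float64(-0.1)] y 66.8 w 8.2 x -12.7 7.8
175 136 137 137 134 140 184 186 207 241 235 236 235 232 212 158 135 132 192
178 130 131 131 130 135 178 249 254 254 254 254 253 197 136 133 132 132 188
181 133 132 134 135 132 134 246 254 254 253 253 253 216 132 132 132 132 176
184 129 129 130 130 130 130 213 253 254 253 253 253 231 135 132 132 131 157
187 146 146 146 146 145 146 183 253 253 253 253 253 239 139 132 131 128 145
190 228 229 229 229 227 227 231 253 254 253 253 253 244 139 132 130 129 132
193 250 249 250 250 249 249 249 252 253 253 253 253 247 149 131 129 127 133
196 247 247 247 247 247 247 245 248 253 253 253 253 249 172 130 129 127 153
199 245 245 245 245 245 245 246 248 253 253 253 253 251 197 130 128 158 178
202  74  73  73  75  75  73  75 176 253 253 2
[... 398 characters left out ...]
 131 145 242 245
184 129 129 131 130 230 253 253 253 253 253 230 134 133 132 130 135 242 244
187 145 145 147 145 201 253 253 253 253 253 239 138 131 131 131 130 230 245
190 227 228 227 227 227 253 253 253 253 253 243 139 131 129 128 129 216 245
193 249 249 249 249 249 253 253 253 253 253 247 149 130 130 128 127 220 253
196 246 246 246 246 245 248 253 253 253 253 249 169 130 129 128 139 235 250
199 248 249 246 248 250 248 253 253 253 253 251 199 130 128 163 191 190 230
202  74  73  74  74  73 181 253 253 253 253 252 225 120  75  72  74  72  74
205  71  72  72  70  72  82 151 155 155 155 154 102  74  73  74  74  74  74
208  73  74  74  74  74  75  74  73  74  73  74  73  72  71  72  71  72  73
```

A second picture gives nut 1 at about 1°, so the −8° reading in p11 was noise, as the raw rows confirm. Nut 3 still reads about −15°, so the end-grip didn't hold it square. Nut 2 is now clear of it, so I'll grip its long faces, which forces it square.

```bash
python3 - <<'E'
from h import *
s=manip.get_state(); Rm=R.from_quat(s['eef_rot']).as_matrix(); L2(reset=(s['eef_pos'],Rm)); q=S(-54.3,-.3); plan2(q[0],q[1],250)
E
```

```text
meas [603.7 -98.5 343. ] led [603.7 -98.5 343. ] psi m 96.1 l 96.1 ->96.1 q1 0.10 q6 -1.55 t 58.5 w 55.7
turn 0.000 = 0 x 0.0000 shift [ 9.31 -0.17  0.05] = 2 x [ 4.655 -0.087  0.027]
```

Emit:
play_rows:
  series:
    - [[4,-0.17,0.05],0]
    - [[3,0,0],0]
    - [[2,0,0],0]
    - [[0,0,0],0]
    - [[0,0,0],0]
    - [[0,0,0],0]
    - [[0,0,0],0]
  grip: -0.38
  squeeze: 40

```text
t: 59.25
eef_pos: [605.7, -95.5, 254.7]
eef_rot: [-0.52, 0.465, 0.532, 0.48]
ft_force: [0.5, -0.1, -0.1]
gripper_width: 26.5
```

```bash
python3 - <<'E'
from h import *
s=manip.get_state(); Rm=R.from_quat(s['eef_rot']).as_matrix(); L2(reset=(s['eef_pos'],Rm)); q=S(-54.3,-.3); plan2(q[0],q[1],214)
E
```

```text
meas [605.7 -95.5 254.7] led [605.7 -95.5 254.7] psi m 96.1 l 96.1 ->96.1 q1 0.10 q6 -1.54 t 59.2 w 26.5
turn 0.000 = 0 x 0.0000 shift [ 4.08  0.11 -0.08] = 1 x [ 4.078  0.109 -0.082]
```

Emit:
play_rows:
  series:
    - [[1,0.1,-0.08],0]
    - [[1,0,0],0]
    - [[1,0,0],0]
    - [[1,0,0],0]
    - [[0,0,0],0]
    - [[0,0,0],0]

```text
t: 59.85
eef_pos: [604.3, -95.3, 212.5]
eef_rot: [-0.519, 0.467, 0.533, 0.479]
ft_force: [-0.3, -0.1, 1.3]
gripper_width: 26.3
```

Emit:
play_rows:
  series:
    - [[0,0,0],0]
    - [[0,0,0],0]
    - [[0,0,0],0]
    - [[0,0,0],0]
    - [[0,0,0],0]
    - [[0,0,0],0]
  grip: -1

```text
t: 60.45
eef_pos: [604.5, -95.4, 213.5]
eef_rot: [-0.519, 0.466, 0.532, 0.479]
ft_force: [0.5, 0.5, 2.0]
gripper_width: 11.3
```

Emit:
play_rows:
  series:
    - [[0,0,0],0]
    - [[0,0,0],0]
    - [[0,0,0],0]
    - [[0,0,0],0]
    - [[0,0,0],0]
    - [[-1,0,0],0]
    - [[-2,0,0],0]
    - [[-3,0,0],0]
    - [[-3.5,0,0],0]
    - [[-3.5,0,0],0]
    - [[0,0,0],0]
    - [[0,0,0],0]
    - [[0,0,0],0]
  grip: -0.38

```text
t: 61.75
eef_pos: [603.9, -98.7, 342.3]
eef_rot: [-0.519, 0.467, 0.533, 0.479]
ft_force: [0.2, -0.2, -0.4]
gripper_width: 27.0
```

```bash
python3 -c "
from chk import *
run('p13.png'); run('p14.png')
i,im,g=bars('p14.png'); 
c=proj(i,[*S(-55),63]).astype(int)
for r in range(c[1]-16,c[1]+18,3): print(r,' '.join('%3d'%v for v in g[r,c[0]-18:c[0]+18:2]))
print(manip.get_state()['gripper_width'])
"
```

```text
[603.9 -98.7 342.3]
-151 deg [np.float64(-14.9), np.float64(-7.7)] y -151.7 w 9.3 x -12.6 7.3
-96 deg [np.float64(0.5), np.float64(-2.3)] y -96.5 w 8.9 x -13.1 6.9
-54 deg [np.float64(3.4), np.float64(0.2)] y -54.3 w 8.8 x -12.8 7.2
10 deg [np.float64(-0.2), np.float64(0.4)] y 10.5 w 8.5 x -13.3 6.9
66 deg [np.float64(1.4), np.float64(0.1)] y 66.8 w 8.3 x -13.0 7.4
[604.  -98.8 341.9]
-151 deg [np.float64(-8.2), np.float64(-7.3)] y -151.5 w 8.8 x -12.9 7.0
-96 deg [np.float64(0.5), np.float64(-2.3)] y -96.5 w 8.9 x -12.4 7.5
-54 deg [np.float64(3.5), np.float64(0.3)] y -54.3 w 8.8 x -13.1 6.9
10 deg [np.float64(0.1), np.float64(-0.4)] y 10.6 w 8.6 x -12.6 7.6
66 deg [np.float64(0.9), np.float64(1.0)] y 66.8 w 8.3 x -13.3 7.1
175 134 149 251 253 253 253 253 244 253 254 254 254 254 243 246 246 246 230
178 134 183 253 253 253 253 246 238 254 254 254 253 253 239 245 246 245 244
181 137 204 253 253 253 242 206 238 254 254 253 253 253 239 245 245 245 244
184 136 161 252 253 253 242 206 238 253 253 253 253 252 239 245 245 245 236
187 219 178 214 253 253 242 204 238 253 253 253 253 252 238 245 245 245 182
190 199 155 133 214 252 213 205 236 253 253 253 253 252 244 252 251 231 226
193 247 247 248 246 208 198 203 236 253 253 253 253 252 243 227 193 247 248
196 247 247 247 247 226 180 179 233 253 253 253 253 252 225 246 247 247 247
199 254 255 254 254 240 199 192 235 253 253 253 253 252 251 255 255 255 255
202  76  77  75  75  74  74  73 140 204 204 203 201 184 101  74  75  75  75
205  72  73  71  72  73  73  73  73  73  73  74  73  73  73  72  73  74  72
208  68  69  69  69  68  69  70  70  69  70  68  70  71  72  71  71  71  72
26.374272545365205
```

Nut 3 now reads within about 2–3° of square, and the raw rows show vertical bar edges. The arm is clear at z ≈ 342 and at rest, so I'm handing in.

```bash
python3 -c "
from h import *
print(manip.get_state()['dq'].round(3)); print(manip.finish_job())"
```

```text
[-0.     0.006  0.004  0.002  0.002 -0.001]
the job is handed in; nothing more can be done
None
```

I put all five nuts into the strut slot, gave each a quarter turn, and then pressed the keeper down onto its stop. I handed the job in at about 62 s with the arm clear of everything; the system gives no verdict.

**Last checks**
- **Nuts:** four read within about 3.5° of square across the slot (limit 20°), at strut y ≈ −96, −54, 11 and 67 mm. The fifth, at −151 mm, gave mixed readings, covered below. Each nut met resistance at the height where its collar should rest on the lips.
- **Keeper:** I pressed the tab until it stopped, with 13.6 N at 35.8 mm height. The last picture shows it lying flat in its catch.
- **Other labware:** nothing looked moved in the scene pictures. The spatula, dish and stopper spots changed somewhat in brightness, and I put that down to shadow.

**What went wrong or disagreed**
- **Joint 6 limit:** while placing the third nut, joint 6 hit its range limit. That nut went in 10 mm off its planned spot, and the tool stayed tilted about 1.5° for the rest of the job. I allowed for the tilt afterwards.
- **Third nut knocked:** after the keeper was closed, I found this nut about 13 mm along the slot and 15° off square. Gripping it by the bar ends did not hold it square, so I gripped its long faces, and it now reads 0–3.5° off.
- **Mixed readings:** the nut at −151 mm read about 1° in two pictures but 7–15° in three others. I judged the larger values to be edge-fit errors, because the raw pixels in one of the 1° pictures showed straight edges. I did not check the pixels in the other three. Even the worst reading is inside the limit.

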